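# Make up the saw's flange set on the parts post

## Task

Take the rusty worn collar off the post of the wooden stand and put it in the red scrap tin. Then make up the new set on that post, each part threaded over it and lying flat on the one below: the green backing flange first, then the brass spacer, then the blue outer flange, and the black hand nut on top. Leave the upright bolt and the little yellow grease pot where they are.

Things in the scene. Friction and masses are not known exactly. Their poses are not given: they have to be found in the camera images.
- stand: Fixed stand: round light-wood base, 100 mm diameter, 12 mm thick, flat on the bench, with an upright steel post of 12 mm diameter at its centre. The post's top is 60 mm above the bench (48 mm above the base's top); its last 6 mm taper to a blunt point. Origin: centre of the base's underside, on the post's axis; z up. At the start the worn collar is on it, on the base. The finished stack is, from the base's top (12 mm): 14 + 14 + 12 + 22 mm, its top 74 mm above the bench.
- tin: Fixed open square scrap tin of red sheet metal, 130 x 130 mm outside, 35 mm high, walls 4 mm thick, floor 4 to 5 mm. Origin: centre of its underside; z up, x and y along its sides.
- worn_mid (a point): Worn collar, rust brown, at the start loosely over the stand's post, on its wooden base: a flat round ring, 50 mm outside diameter, 14 mm high, with a 24 mm through hole; lying flat. The point is its centre, half-way up (7 mm above its underside), z axis up out of its flat face.
- backing_mid (a point): Backing flange, painted green, with four small dark dots on its face: a flat round ring, 64 mm outside diameter, 14 mm high, with a 24 mm through hole; lying flat. The point is its centre, half-way up (7 mm above its underside), z axis up out of its flat face.
- spacer_mid (a point): Spacer, plain yellow brass: a flat round ring, 56 mm outside diameter, 14 mm high, with a 24 mm through hole; lying flat. The point is its centre, half-way up (7 mm above its underside), z axis up out of its flat face.
- outer_mid (a point): Outer flange, painted blue, with four small dark dots on its face: a flat round ring, 48 mm outside diameter, 12 mm high, with a 24 mm through hole; lying flat. The point is its centre, half-way up (6 mm above its underside), z axis up out of its flat face.
- nut_mid (a point): Hand nut: black fluted plastic knob, round, 40 mm diameter (41 over the flutes), 22 mm high, closed top with a small white dot, and underneath a plain unthreaded 24 mm hole 14 mm deep, so that it simply sits over the post's end. The point is its centre, half-way up (11 mm above its underside), z axis up.
- bolt_mid (a point): Steel bolt standing upright on its head among the parts: head 24 mm diameter and 10 mm high, shank 12 mm, 40 mm high in all. The point is half-way up on its axis. To be left alone.
- grease_mid (a point): Small yellow grease pot with a yellow lid, 27 mm diameter, 27 mm high, standing among the parts. The point is its centre. To be left alone.
There are look-alikes about, which are no part of the job. What is meant by the part that bears spacer_mid is not white, and is the smaller of those in its own colour. What is shaped like the part that bears worn_mid but white is not meant.

How it is judged:
At the end, for the whole second after the job is handed in: On the post from the base up: green, brass, blue, black nut, each within 9 mm of the post's axis, flat within 0.12 rad and within 4 mm of its proper height; the rusty collar inside the red tin, its centre below the rim; all at rest (horizontal distance between each of backing_mid, spacer_mid, outer_mid, nut_mid and stand below 0.009 m and z of backing_mid in the frame of stand between 0.015 and 0.023 m and angle between each of backing_mid, spacer_mid, outer_mid, nut_mid's own z axis and vertical below 0.12 rad and linear speed of each of backing, spacer, outer, nut, worn below 0.02 m/s and z of spacer_mid in the frame of stand between 0.029 and 0.037 m and z of outer_mid in the frame of stand between 0.042 and 0.05 m and z of nut_mid in the frame of stand between 0.059 and 0.067 m and x of worn_mid in the frame of tin between -0.056 and 0.056 m and y of worn_mid in the frame of tin between -0.056 and 0.056 m and z of worn_mid in the frame of tin below 0.032 m); the robot touches nothing.
It fails at once if the upright bolt or the yellow grease pot is moved by more than 20 mm (distance of any of bolt_mid, grease_mid from where it was at the start of the episode above 0.02 m).
It also fails if it takes over 128 s, if anything falls off the work surface, if the arm or the gripper's body presses on something with over 40 N, if the wrist force passes 120 N, or if a joint passes its speed limit or range.

## Robot

A 6-joint arm with a two-finger parallel gripper is mounted at the origin on the work surface. World frame = base frame: x ahead of the robot, y to its left, z up, the work surface at z = 0. Lengths are in m, angles in rad, forces in N, time in s.
With the tool pointing down it reaches from about 0.35 to 0.775 m from the base axis. Payload 7.3 kg.
Tool frame: the origin (TCP) lies at the very end of the fingers, on their centre line; the grasp point (between the pads) lies 19 mm behind it (arm.pinch_z is the z of the grasp point in the tool frame, in m); z points along the fingers, y is the direction in which the jaws open and shut (so a half turn about z gives the same grasp; the last joint's range is limited). The gripper opens to 92 mm and grips with 3 to 60 N. Pads are 19 mm wide; open, the fingers measure 130 mm over their backs; the gripper's body (75 mm by 190 mm) begins 47 mm behind the grasp point.
Start: joints at [1.096, 0.342, 1.524, -0, 1.275, -0.146], TCP at [0.17, 0.497, 0.227] pointing down, gripper open.
Joint ranges: [-2.53, 2.53], [-0.77, 2.02], [0.04, 2.7], [-1, 4.14], [0.28, 2.66], [-3.11, 3.11]. Speed limits (rad/s): [2.57, 2.57, 3.14, 3.14, 3.14, 3.14].

## Interface

Orientations are given as a rotation vector (axis times angle).
In Python, from workcell import arm gives the robot as it stands.
- The arm moves only by the tool servo_tool, never from a script. Its argument "plan" is a list of rows, each a list of 7 numbers: the turn, a rotation vector about the tool's x, y, z in degrees, then the shift along the tool's x, y, z in mm, then the opening, from 0 (shut) to 1 (fully open). In form: [[ax, ay, az, x, y, z, fingers], ...]. A call has exactly 8 rows; each row shifts and turns the pose as measured when the row begins, along the tool's axes as they then stand; what a row does not reach is not made up. A row lasts 1/10 s, in which the tool goes at most 50 mm and 8.59 degrees, less where a joint would pass 70% of its speed; a pose out of reach is approached as far as the arm can. A call with a gripper value outside its range is refused whole. The fingers move at their own pace and stop on an object; "grip_force" is the grip in N (left out, the last holds). Time passes only in rows, so rows that do not move let the fingers close, or fill a call up. It gives the time, the measured TCP pose, the force and the opening at its end, in the units of the state.
- arm.read_state(): the state, without advancing time (a new reading comes with each control period).
- arm.camera(name): name is "scene" or "top" or "wrist"; returns a dict with "pixels" (400x640x3 uint8, red, green, blue), "range_z" (400x640 float32, m along the optical axis (not along the pixel's ray), 0 where there is no reading), "K" (3x3 intrinsics, pixels), "origin" and "rotation" of the camera in the world; the wrist camera has in their place "tool_from_camera" (4x4, takes a point from camera to tool coordinates, whose origin is the TCP and whose axes are the flange's). Camera axes: x right, y down, z forward; pixel columns grow to the right and rows downward; lengths in m; the calibration is good to about 2 mm. A picture is of the moment at which its call begins: read the wrist's pose just before it.
- arm.sign_off(): hands the job in, once; it reports no verdict.
The state is a dict: "time": time; "q": joint angles; "qd": joint speeds; "joint_efforts": joint torques, N m; "tcp_pos": TCP position; "tcp_rot": TCP orientation; "wrist_force": force on the tool from outside, world axes, zero at the start; "ft_torque": the same for the moment, N m; "width": finger opening in m.
Only numpy, scipy, OpenCV 4.12 (cv2) and the standard library are available. Lean on these libraries where they do the work, as an engineer would, in place of code of your own. Each camera call takes 0.05 s, during which the arm holds its last target.

## Working session

There is one attempt and no reset: what is moved stays moved. The work goes in short steps, Python scripts to look and compute and a tool call to move; the robot and the scene stay as the last step left them, time stands still between calls to the robot, and variables do not carry over. Pictures are saved under pics/ and viewed, and the job is handed in when it is done.

Besides the shell and the picture viewer there is one more tool, called after "Request:" by a JSON object that holds its "method" and its "body", one argument or row to a line. servo_tool: Moves the arm, as the interface text tells. Its arguments: {"type":"object","properties":{"plan":{"type":"array","items":{"type":"array","items":{"type":"number"}}},"grip_force":{"type":"number"}},"required":["plan"]}

```bash
ls; mkdir -p pics; python3 - <<'E'
from workcell import arm
import cv2, numpy as np
s=arm.read_state();print(s)
for n in ["scene","top"]:
    c=arm.camera(n);np.savez(n+"0.npz",**c)
    cv2.imwrite(f"pics/{n}0.png",c["pixels"][:,:,::-1])
    print(n,c["K"],c["origin"],c["rotation"])
print(arm.pinch_z)
E
```

```text
pics
{'time': 0.0, 'q': array([ 1.09601099e+00,  3.42697615e-01,  1.52500805e+00, -1.18270859e-05,
        1.27538659e+00, -1.45961329e-01]), 'qd': array([ 1.25241819e-03,  4.28115815e-04,  7.27866917e-04, -9.95049188e-04,
        8.73415969e-05, -5.89813315e-04]), 'joint_efforts': array([ 1.36803224e-03, -4.31254506e+01, -2.44218206e+01,  7.18939933e-02,
        5.60230238e-02, -1.35536793e-04]), 'tcp_pos': array([0.16931665, 0.49652478, 0.22606112]), 'tcp_rot': array([-5.14112999e-01, -3.09878643e+00,  2.24812948e-03]), 'wrist_force': array([-0.6910135 ,  0.15215412, -0.14207497]), 'ft_torque': array([0.00443081, 0.02078123, 0.00552001]), 'width': 0.09193679425065136}
scene [[366.00099224   0.         324.44832408]
 [  0.         366.00099224 197.88322537]
 [  0.           0.           1.        ]] [ 0.97696044 -0.39240058  0.47435378] [-2.03512517 -0.93357196  0.48318911]
top [[478.54096998   0.         323.19709491]
 [  0.         478.54096998 202.73219459]
 [  0.           0.           1.        ]] [0.38547921 0.01789969 1.03767562] [-2.15377008  2.14845935 -0.13871381]
-0.0188
```

View pics/scene0.png

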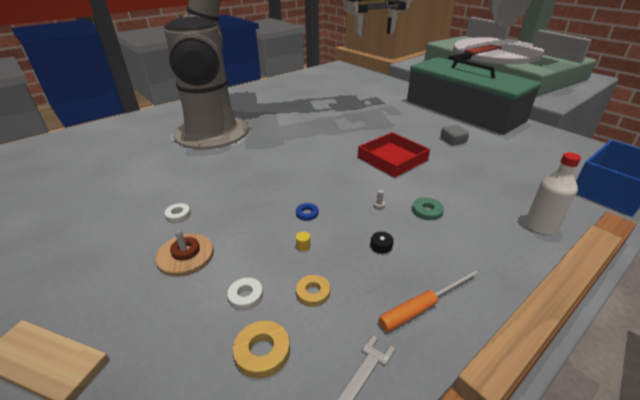

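View pics/top0.png

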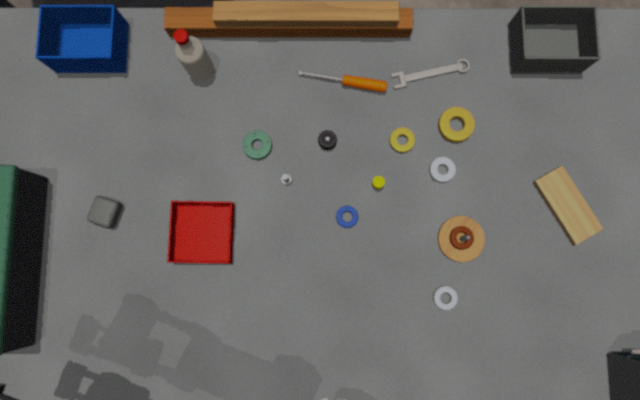

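The scene view shows the stand with the rusty collar at (184,250) and the red tin at (394,153). It also shows green (428,208), blue (307,211), nut (381,242), bolt (380,199) and grease pot (303,240).
- **Brass candidates, top view:** a ring at (402,139) and a larger ring at (457,124). The spacer is the smaller one, (402,139).
- **White look-alikes, top view:** rings at (443,169) and (446,298). Neither is meant.

Next I'll measure and confirm in an enlarged crop.

```bash
cat > h.py <<'E'
import numpy as np, cv2
from scipy.spatial.transform import Rotation as R
def ray(c,u,v):
    d=np.linalg.inv(c["K"])@np.array([u,v,1.0])
    r=np.asarray(c["rotation"]); r=R.from_rotvec(r).as_matrix() if r.shape==(3,) else r
    return np.asarray(c["origin"]),r@d
def onplane(c,u,v,z):
    o,d=ray(c,u,v); return o+d*(z-o[2])/d[2]
def proj(c,p):
    r=np.asarray(c["rotation"]); r=R.from_rotvec(r).as_matrix() if r.shape==(3,) else r
    q=c["K"]@(r.T@(np.asarray(p)-c["origin"])); return q[:2]/q[2]
def hsvmask(img,lo,hi):
    h=cv2.cvtColor(img,cv2.COLOR_RGB2HSV); return cv2.inRange(h,np.array(lo),np.array(hi))
def blobs(m,amin=60):
    n,l,st,ce=cv2.connectedComponentsWithStats(m)
    out=[]
    for i in range(1,n):
        if st[i,4]>=amin:
            cs,_=cv2.findContours((l==i).astype(np.uint8),cv2.RETR_EXTERNAL,cv2.CHAIN_APPROX_NONE)
            k=max(cs,key=len)
            if len(k)>=5: out.append((cv2.fitEllipse(k),st[i]))
    return out
cols=dict(green=((65,60,40),(90,255,255),.014),brass=((18,110,80),(33,255,255),.014),blue=((108,120,60),(125,255,255),.012),
 black=((0,0,0),(180,255,48),.022),rust=((0,120,30),(11,255,160),.026),wood=((9,70,120),(19,200,255),.012),red=((0,150,100),(8,255,255),.035),red2=((172,150,60),(180,255,255),.035))
E
python3 - <<'E'
from h import *
c=dict(np.load("top0.npz"));im=c["pixels"]
for k,(lo,hi,z) in cols.items():
    for e,s in blobs(hsvmask(im,lo,hi)):
        (u,v),(a,b),_=e
        if s[4]>6000: continue
        p=onplane(c,u,v,z); print(k,np.round([u,v,a,b],1),s[:5],np.round(p,4), "diam mm",np.round(np.array([a,b])/478.5*(c["origin"][2]-z)*1000))
cv2.imwrite("pics/crop0.png",cv2.resize(im[95:315,230:500,::-1],None,fx=2.7,fy=2.7,interpolation=cv2.INTER_CUBIC))
cv2.imwrite("pics/crop1.png",cv2.resize(im[100:320,160:300,::-1],None,fx=2.7,fy=2.7,interpolation=cv2.INTER_CUBIC))
E
```

```text
green [256.7 144.6  26.7  27.4] [243 131  28  28 512] [0.6502 0.1682 0.014 ] diam mm [57. 59.]
green [ 10.1 121.1  14.7 402.2] [   0  165   19  189 1773] [0.7026 0.7155 0.014 ] diam mm [ 32. 861.]
brass [365.5  81.8   4.3  46.2] [344  77  42  11 175] [ 0.7945 -0.0719  0.014 ] diam mm [ 9. 99.]
brass [456.1 124.   34.1  34.5] [439 107  35  35 811] [ 0.6976 -0.2705  0.014 ] diam mm [73. 74.]
brass [401.9 139.7  23.8  24.1] [390 128  25  25 400] [ 0.6619 -0.1504  0.014 ] diam mm [51. 52.]
brass [378.  181.9  11.6  12.9] [372 176  13  13 135] [ 0.5677 -0.0969  0.014 ] diam mm [25. 28.]
brass [446.7 232.5  10.1  27.8] [439 218  17  30 145] [ 0.4582 -0.2424  0.014 ] diam mm [22. 59.]
brass [468.7 247.   20.6  36.1] [451 229  33  33 399] [ 0.4276 -0.2881  0.014 ] diam mm [44. 77.]
blue [72.9 32.4 57.2 80.6] [  36    4   79   66 1212] [0.9117 0.5922 0.012 ] diam mm [123. 173.]
blue [105.5  48.1  11.9  37.2] [99 47 14 20 66] [0.8743 0.5155 0.012 ] diam mm [26. 80.]
blue [82.3 65.  16.4 51.8] [ 55  55  56  18 338] [0.8341 0.5655 0.012 ] diam mm [ 35. 111.]
blue [118.1  68.7   7.9  17.2] [108  
[... 1322 characters left out ...]
[ 60. 609.]
wood [364.9  82.1  10.3  52.9] [342  74  46  17  91] [ 0.7946 -0.0706  0.012 ] diam mm [ 22. 113.]
wood [578.4 197.8   7.9 117.7] [554 166  49  67 603] [ 0.5341 -0.5297  0.012 ] diam mm [ 17. 252.]
wood [577.4 227.5  10.2  31.7] [572 213  19  29 101] [ 0.4698 -0.5232  0.012 ] diam mm [22. 68.]
wood [461.1 238.5  44.8  46.8] [ 438  216   47   46 1286] [ 0.4457 -0.2733  0.012 ] diam mm [ 96. 100.]
wood [457.  236.9   9.6  15.1] [452 229  12  18  89] [ 0.449  -0.2647  0.012 ] diam mm [21. 32.]
red [180.   35.1  13.1  14.1] [173  29  15  14 162] [0.8937 0.3407 0.035 ] diam mm [27. 30.]
red [200.3 232.6  67.8  72.4] [ 168  201   64   63 3417] [0.4553 0.2796 0.035 ] diam mm [142. 152.]
```

View pics/crop0.png

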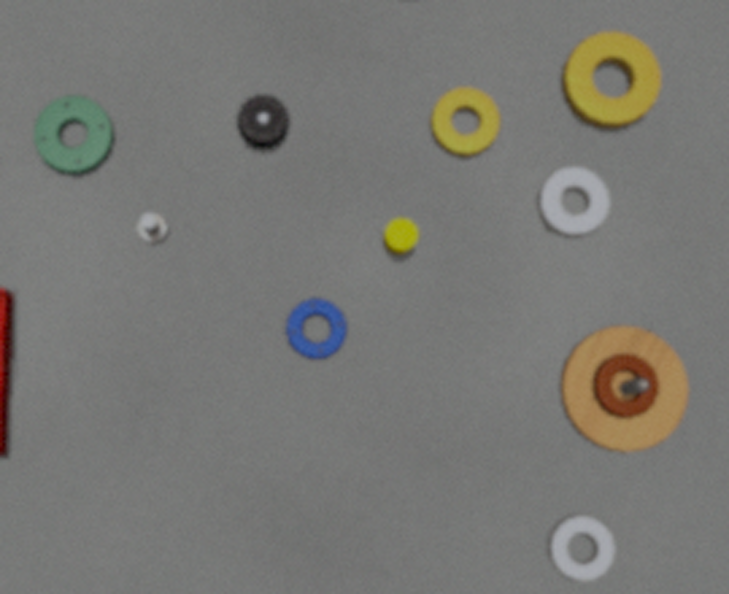

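The crop confirms the choices. The spacer is the smaller yellow ring, crop (466,121) = image (402,139), since the other ring at (457,124) is far larger. Both white rings stay out of it. Next I'll refine the stand, nut and bolt positions and plan the first move.

```bash
cat >> h.py <<'E'
def dd(s,p,Rt=None):
    Rm=R.from_rotvec(s["tcp_rot"]).as_matrix()
    sh=Rm.T@(np.asarray(p)-s["tcp_pos"])*1000
    # turn to get z exactly down keeping yaw
    z=Rm[:,2]; ax=np.cross(z,[0,0,-1]); t=np.degrees(Rm.T@ax)
    return np.round(sh,1),np.round(t,2)
def st():
    from workcell import arm
    return arm.read_state()
def rep(*ps):
    s=st(); print("t",round(s["time"],2),"tcp",np.round(s["tcp_pos"],4),"w",round(s["width"]*1000,1),"F",np.round(s["wrist_force"],1),"q6",np.round(s["q"][5],2))
    for p in ps: print(" to",p,"shift",*dd(s,p))
E
python3 - <<'E'
from h import *
c=dict(np.load("top0.npz"));im=c["pixels"]
g=cv2.cvtColor(im,cv2.COLOR_RGB2HSV)
for nm,(u,v,r,z) in dict(nut=(327,139,14,.022)).items():
    m=np.zeros(g.shape[:2],np.uint8); cv2.circle(m,(u,v),r,255,-1)
    m&=cv2.inRange(g[:,:,2],0,75)
    for e,s in blobs(m): print(nm,e,s,onplane(c,*e[0],z))
for nm,(u,v) in dict(bolt=(286,179),post=(467,238)).items(): print(nm,onplane(c,u,v,.06 if nm=="post" else .04))
print(im[130:150:2,318:338:2,0])
print("post proj",proj(c,[.4457,-.2733,.06]),proj(c,[.4457,-.2733,.012]))
cs=dict(np.load("scene0.npz")); ims=cs["pixels"]
for p in ([.4457,-.2733,.06],[.4457,-.2733,.012],[.65,.168,.014],[.4926,-.029,.012],[.662,-.1504,.014]): print(p,proj(cs,p))
cv2.imwrite("pics/crop2.png",cv2.resize(ims[190:320,130:350,::-1],None,fx=3.5,fy=3.5,interpolation=cv2.INTER_CUBIC))
rep([.43,.20,.2],[.446,-.272,.2])
E
```

```text
nut ((327.07183837890625, 140.30905151367188), (17.69869041442871, 19.448997497558594), 170.9901580810547) [318 131  19  20 274] [0.65809355 0.01379876 0.022     ]
bolt [0.56898021 0.10071656 0.04      ]
post [ 0.44389561 -0.27167373  0.06      ]
[[123 117 109  92  81  84  91 110 116 116]
 [119 110  65  59  57  60  59  69 102 118]
 [114  67  58  54  46  51  53  62  71 110]
 [ 94  56  52  52  77  84  53  52  57  93]
 [ 75  67  51  66 143 145  65  50  57  76]
 [ 70  64  50  57  99 107  53  51  56  70]
 [ 71  59  57  50  52  51  50  61  54  71]
 [100  39  66  57  59  59  57  61  40  84]
 [116  67  32  43  56  55  51  32  45 107]
 [119 105  57  23  13  18  24  47  93 118]]
post proj [467.76562266 237.11635914] [461.12483287 238.48307711]
[0.4457, -0.2733, 0.06] [178.03058735 229.85899172]
[0.4457, -0.2733, 0.012] [184.3718562  250.03957963]
[0.65, 0.168, 0.014] [427.18461775 204.41611455]
[0.4926, -0.029, 0.012] [306.6291402  208.11119978]
[0.662, -0.1504, 0.014] [312.66090623 285.25815871]
t 0.1 tcp [0.1693 0.4966 0.2261] w 91.8 F [ 0.3 -0.4  0.3] q6 -0.15
 to [0.43, 0.2, 0.2] shift [-342.5 -196.5   26.3] [-0.07 -0.01  0.  ]
 to [0.446, -0.272, 0.2] shift [-510.  -638.    26.9] [-0.07 -0.01  0.  ]
```

View pics/crop2.png

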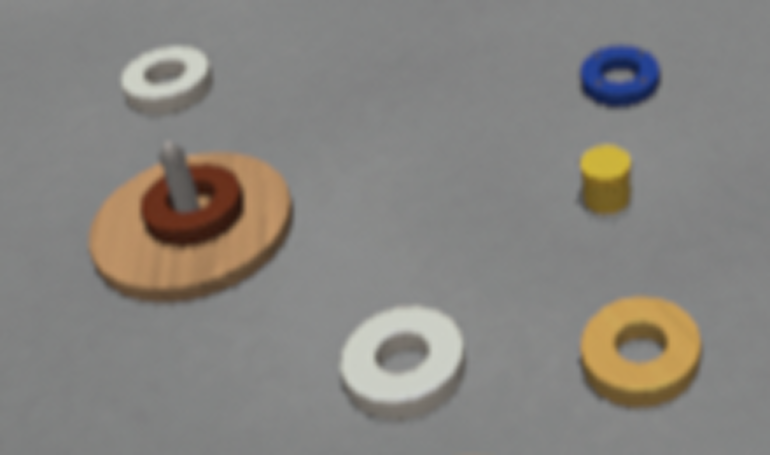

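The crop shows the post top at (170,148) and the rust ring at (192,203), which is off-centre on the post. Both agree with the top view to 2–3 mm. Moving over to the stand.

Request:
{"method": "servo_tool", "body": {
  "plan": [
    [0,0,0,-42,-24,3,1],
    [0,0,0,-42,-24,3,1],
    [0,0,0,-42,-24,3,1],
    [0,0,0,-42,-24,3,1],
    [0,0,0,-42,-24,3,1],
    [0,0,0,-42,-24,3,1],
    [0,0,0,-42,-24,3,1],
    [0,0,0,-42,-24,3,1]
  ],
  "grip_force": 25
}}

```text
time: 0.9
tcp_pos: [0.4295, 0.2013, 0.199]
tcp_rot: [-0.494, -3.099, 0.002]
wrist_force: [2.2, 0.8, 1.0]
width: 0.0919
```

```bash
python3 -c "
from h import *
rep([.446,-.272,.2])"
```

```text
t 0.9 tcp [0.4295 0.2013 0.199 ] w 91.9 F [2.2 0.8 1. ] q6 -0.98
 to [0.446, -0.272, 0.2] shift [-163.  -444.7   -0.6] [-0.11 -0.17  0.  ]
```

Request:
{"method": "servo_tool", "body": {
  "plan": [
    [0,0,0,-16,-45,0,1],
    [0,0,0,-16,-45,0,1],
    [0,0,0,-16,-45,0,1],
    [0,0,0,-16,-45,0,1],
    [0,0,0,-16,-45,0,1],
    [0,0,0,-16,-45,0,1],
    [0,0,0,-16,-45,0,1],
    [0,0,0,-16,-45,0,1]
  ]
}}

```text
time: 1.7
tcp_pos: [0.4394, -0.1959, 0.1967]
tcp_rot: [-0.495, -3.097, 0.001]
wrist_force: [0.6, 0.5, 0.7]
width: 0.0919
```

Request:
{"method": "servo_tool", "body": {
  "plan": [
    [0,0,0,-14,-36,0,1],
    [0,0,0,-14,-36,0,1],
    [0,0,0,0,0,0,1],
    [0,0,0,0,0,0,1],
    [0,0,0,0,0,0,1],
    [0,0,0,0,0,0,1],
    [0,0,0,0,0,0,1],
    [0,0,0,0,0,0,1]
  ]
}}

```text
time: 2.5
tcp_pos: [0.4415, -0.278, 0.1946]
tcp_rot: [-0.501, -3.093, -0.002]
wrist_force: [0.6, 0.1, -0.2]
width: 0.0919
```

```bash
cat >> h.py <<'E'
def wrist(name):
    from workcell import arm
    s=arm.read_state(); c=dict(arm.camera("wrist"))
    T=np.eye(4);T[:3,:3]=R.from_rotvec(s["tcp_rot"]).as_matrix();T[:3,3]=s["tcp_pos"]
    W=T@np.asarray(c["tool_from_camera"]); c["origin"]=W[:3,3]; c["rotation"]=W[:3,:3]
    cv2.imwrite(f"pics/{name}.png",c["pixels"][:,:,::-1]); np.savez(name+".npz",**c)
    return c
E
python3 -c "
from h import *
rep([.446,-.272,.2])
c=wrist('w1');print(c['tool_from_camera'],c['K'])
for z in (.06,.026,.012): print(proj(c,[.4457,-.2733,z]))
"
```

```text
t 2.5 tcp [ 0.4415 -0.278   0.1946] w 91.9 F [ 0.6  0.1 -0.2] q6 -1.96
 to [0.446, -0.272, 0.2] shift [-2.3  7.1 -5.5] [-0.   -0.49  0.  ]
[[-7.26526183e-05 -9.62205448e-01 -2.72324570e-01  7.33944555e-02]
 [ 9.99999978e-01 -1.59781957e-05 -2.10331039e-04  9.85777265e-04]
 [ 1.98030417e-04 -2.72324579e-01  9.62205427e-01 -1.58617361e-01]
 [ 0.00000000e+00  0.00000000e+00  0.00000000e+00  1.00000000e+00]] [[310.41328026   0.         320.10119705]
 [  0.         310.41328026 200.39738232]
 [  0.           0.           1.        ]]
[325.06111178 194.56951791]
[324.58435224 186.8419688 ]
[324.41405526 184.08171294]
```

View pics/w1.png

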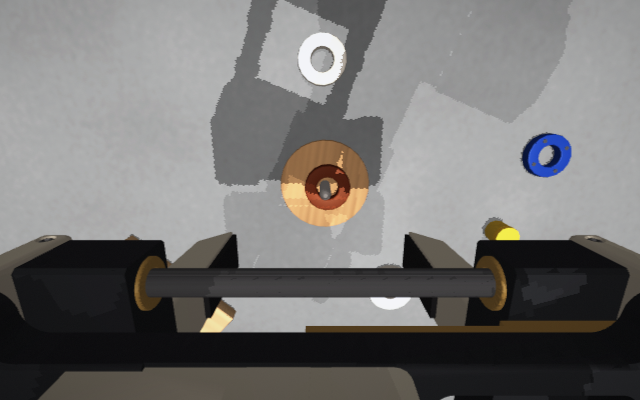

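The wrist view shows the base at (325,184), the rust ring at about (328,187) and the post top at about (325,194), all as predicted. I'll locate the rust ring precisely.

```bash
python3 - <<'E'
from h import *
c=dict(np.load("w1.npz"));im=c["pixels"]
print(im[187,300:352:3])
h=cv2.cvtColor(im,cv2.COLOR_RGB2HSV)
m=cv2.inRange(h,(0,130,30),(10,255,170)); m[:150]=0;m[230:]=0;m[:,:280]=0;m[:,370:]=0
for e,s in blobs(m,30): print(e,s,onplane(c,*e[0],.022))
p=onplane(c,325.5,194.5,.06);print(p)
rep([.446,-.272,.1])
E
```

```text
[[244 212 145]
 [244 208 142]
 [ 92  37  20]
 [ 95  39  22]
 [ 94  37  21]
 [ 84  32  16]
 [238 196 132]
 [ 78  74  72]
 [ 81  77  74]
 [ 79  75  73]
 [174 135  97]
 [229 178 119]
 [227 174 117]
 [ 72  28  15]
 [126  60  37]
 [ 72  28  16]
 [ 69  27  13]
 [142 103  68]]
((327.05419921875, 186.69386291503906), (43.786624908447266, 44.76625061035156), 5.142096519470215) [ 305  164   45   46 1122] [ 0.44727739 -0.270914    0.022     ]
[ 0.44576879 -0.27287164  0.06      ]
t 2.55 tcp [ 0.4415 -0.278   0.1946] w 92.0 F [-0.4 -0.2  0.5] q6 -1.96
 to [0.446, -0.272, 0.1] shift [-3.2  7.1 94.5] [ 0.   -0.49  0.  ]
```

Request:
{"method": "servo_tool", "body": {
  "plan": [
    [0,-0.5,0,-3,9,30,1],
    [0,0,0,0,0,35,1],
    [0,0,0,0,0,35,1],
    [0,0,0,0,0,25,1],
    [0,0,0,0,0,20,1],
    [0,0,0,0,0,10,1],
    [0,0,0,0,0,0,1],
    [0,0,0,0,0,0,1]
  ]
}}

```text
time: 3.35
tcp_pos: [0.4508, -0.2693, 0.0379]
tcp_rot: [0.494, 3.094, -0.007]
wrist_force: [0.2, 0.1, 1.3]
width: 0.0917
```

```bash
python3 -c "
from h import *
rep([.4473,-.2708,.0165])"
```

```text
t 3.35 tcp [ 0.4508 -0.2693  0.0379] w 91.7 F [0.2 0.1 1.3] q6 -1.94
 to [0.4473, -0.2708, 0.0165] shift [ 3.  -2.4 21.3] [-0.17  0.49  0.  ]
```

Request:
{"method": "servo_tool", "body": {
  "plan": [
    [-0.2,0.5,0,3,-2,11,1],
    [0,0,0,0,0,10,1],
    [0,0,0,0,0,0,1],
    [0,0,0,0,0,0,0.4],
    [0,0,0,0,0,0,0.4],
    [0,0,0,0,0,0,0.4],
    [0,0,0,0,0,0,0.4],
    [0,0,0,0,0,0,0.4]
  ]
}}

```text
time: 4.15
tcp_pos: [0.449, -0.2721, 0.0185]
tcp_rot: [0.495, 3.097, -0.004]
wrist_force: [-0.7, -0.3, 0.7]
width: 0.0562
```

```bash
python3 -c "
from h import *
rep([.4473,-.2708,.0165])"
```

```text
t 4.15 tcp [ 0.449  -0.2721  0.0185] w 56.2 F [-0.7 -0.3  0.7] q6 -1.95
 to [0.4473, -0.2708, 0.0165] shift [2.  0.7 2. ] [-0.09  0.3   0.  ]
```

Request:
{"method": "servo_tool", "body": {
  "plan": [
    [0,0.3,0,2,1,2,0.4],
    [0,0,0,0,0,0,0.3],
    [0,0,0,0,0,0,0.3],
    [0,0,0,0,0,0,0.3],
    [0,0,0,0,0,0,0.3],
    [0,0,0,0,0,0,0.3],
    [0,0,0,0,0,0,0.3],
    [0,0,0,0,0,0,0.3]
  ]
}}

```text
time: 4.95
tcp_pos: [0.448, -0.2711, 0.0172]
tcp_rot: [0.495, 3.101, -0.005]
wrist_force: [0.0, 0.0, 1.4]
width: 0.0489
```

```bash
python3 -c "
from h import *
rep([.4473,-.2708,.12])"
```

```text
t 4.95 tcp [ 0.448  -0.2711  0.0172] w 48.9 F [0.  0.  1.4] q6 -1.94
 to [0.4473, -0.2708, 0.12] shift [   0.6   -0.2 -102.8] [-0.17  0.12  0.  ]
```

Gripped at 49 mm. Lifting it clear of the post.

Request:
{"method": "servo_tool", "body": {
  "plan": [
    [0,0,0,0,0,-5,0.3],
    [0,0,0,0,0,-15,0.3],
    [0,0,0,0,0,-20,0.3],
    [0,0,0,0,0,-25,0.3],
    [0,0,0,0,0,-25,0.3],
    [0,0,0,0,0,-20,0.3],
    [0,0,0,0,0,0,0.3],
    [0,0,0,0,0,0,0.3]
  ]
}}

```text
time: 5.75
tcp_pos: [0.4452, -0.2681, 0.1288]
tcp_rot: [-0.494, -3.095, -0.004]
wrist_force: [1.1, -0.4, -2.5]
width: 0.0485
```

```bash
python3 -c "
from h import *
rep([.456,.28,.12])
c=wrist('w2')"
```

```text
t 5.75 tcp [ 0.4452 -0.2681  0.1288] w 48.5 F [ 1.1 -0.4 -2.5] q6 -1.94
 to [0.456, 0.28, 0.12] shift [160.2 524.3  10.6] [ 0.07 -0.44  0.  ]
```

View pics/w2.png

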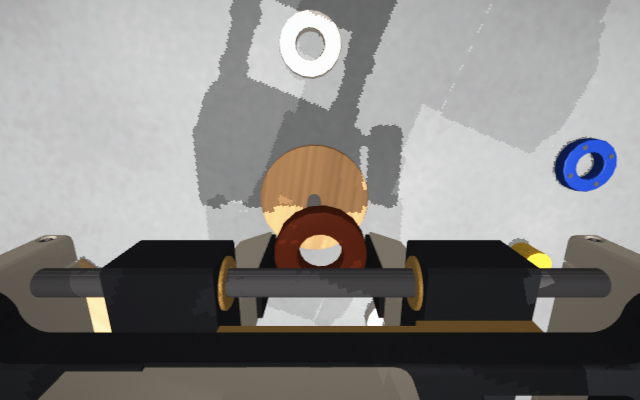

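The wrist view shows the collar held between the fingers at (320,240), clear of the post base at (313,200). Off to the tin.

Request:
{"method": "servo_tool", "body": {
  "plan": [
    [0,0,0,6,20,0,0.3],
    [0,0,0,10,34,0,0.3],
    [0,0,0,13,44,0,0.3],
    [0,0,0,13,44,0,0.3],
    [0,0,0,13,44,0,0.3],
    [0,0,0,13,44,0,0.3],
    [0,0,0,13,44,0,0.3],
    [0,0,0,13,44,0,0.3]
  ]
}}

```text
time: 6.6
tcp_pos: [0.451, 0.0704, 0.1198]
tcp_rot: [-0.509, -3.077, -0.006]
wrist_force: [0.6, 0.1, -1.5]
width: 0.0488
```

```bash
python3 -c "
from h import *
rep([.456,.28,.12])"
```

```text
t 6.6 tcp [0.451  0.0704 0.1198] w 48.8 F [ 0.6  0.1 -1.5] q6 -1.27
 to [0.456, 0.28, 0.12] shift [ 62.7 200.    1.3] [ 0.01 -1.33  0.  ]
```

Request:
{"method": "servo_tool", "body": {
  "plan": [
    [0,-0.6,0,13,42,0,0.3],
    [0,-0.4,0,13,42,0,0.3],
    [0,-0.3,0,13,42,0,0.3],
    [0,0,0,11,34,0,0.3],
    [0,0,0,7,22,0,0.3],
    [0,0,0,3,10,0,0.3],
    [0,0,0,0,0,0,0.3],
    [0,0,0,0,0,0,0.3]
  ]
}}

```text
time: 7.4
tcp_pos: [0.4483, 0.283, 0.1095]
tcp_rot: [-0.499, -3.086, 0.012]
wrist_force: [-0.3, 0.4, -2.4]
width: 0.0484
```

```bash
python3 -c "
from h import *
rep([.456,.28,.03])
c=wrist('w3')"
```

```text
t 7.4 tcp [0.4483 0.283  0.1095] w 48.4 F [-0.3  0.4 -2.4] q6 -0.83
 to [0.456, 0.28, 0.03] shift [-9.3  0.4 79.4] [-0.58 -0.81  0.  ]
```

View pics/w3.png

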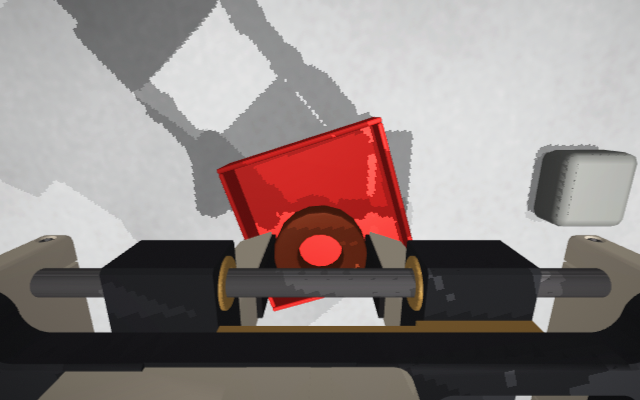

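The view shows the collar at (320,245) over the tin, whose corners are at (219,170) and (380,120). Lowering it in.

Request:
{"method": "servo_tool", "body": {
  "plan": [
    [-0.3,-0.4,0,-5,0,15,0.3],
    [-0.3,-0.4,0,-4,0,20,0.3],
    [0,0,0,0,0,20,0.3],
    [0,0,0,0,0,15,0.3],
    [0,0,0,0,0,12,0.3],
    [0,0,0,0,0,5,0.3],
    [0,0,0,0,0,0,0.3],
    [0,0,0,0,0,0,0.3]
  ]
}}

```text
time: 8.25
tcp_pos: [0.4599, 0.2708, 0.021]
tcp_rot: [0.52, 3.096, 0.0]
wrist_force: [-0.2, -0.6, -1.8]
width: 0.0486
```

Request:
{"method": "servo_tool", "body": {
  "plan": [
    [0,0,0,0,0,0,0.66],
    [0,0,0,0,0,0,0.66],
    [0,0,0,0,0,0,0.66],
    [0,0,0,0,0,0,0.66],
    [0,0,0,0,0,0,0.66],
    [0,0,0,0,0,0,0.66],
    [0,0,0,0,0,-10,0.66],
    [0,0,0,0,0,-20,0.66]
  ]
}}

```text
time: 9.05
tcp_pos: [0.4601, 0.2712, 0.0533]
tcp_rot: [0.519, 3.095, 0.002]
wrist_force: [0.2, -0.0, 1.0]
width: 0.0608
```

Request:
{"method": "servo_tool", "body": {
  "plan": [
    [0,0,0,0,0,-25,0.66],
    [0,0,0,0,0,-30,0.66],
    [0,0,0,0,0,-30,1],
    [0,0,0,0,0,0,1],
    [0,0,0,0,0,0,1],
    [0,0,0,0,0,0,1],
    [0,0,0,0,0,0,1],
    [0,0,0,0,0,0,1]
  ]
}}

```text
time: 9.85
tcp_pos: [0.4594, 0.2712, 0.1452]
tcp_rot: [0.518, 3.093, 0.004]
wrist_force: [0.2, 0.6, 0.8]
width: 0.0916
```

```bash
python3 -c "
from h import *
rep([.650,.168,.12])
c=wrist('w4')"
```

```text
t 9.85 tcp [0.4594 0.2712 0.1452] w 91.6 F [0.2 0.6 0.8] q6 -0.85
 to [0.65, 0.168, 0.12] shift [-213.7  -35.5   26.2] [0.18 0.3  0.  ]
```

View pics/w4.png

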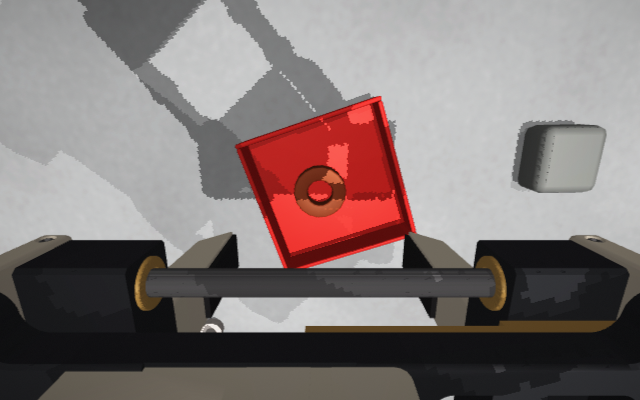

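The collar lies flat in the tin at (320,191). Next is the green flange.

Request:
{"method": "servo_tool", "body": {
  "plan": [
    [0,0,0,-25,-4,-3,1],
    [0,0,0,-40,-7,-3,1],
    [0,0,0,-45,-7,-3,1],
    [0,0,0,-45,-7,-3,1],
    [0,0,0,-30,-5,-2,1],
    [0,0,0,-20,-4,0,1],
    [0,0,0,0,0,0,1],
    [0,0,0,0,0,0,1]
  ]
}}

```text
time: 10.7
tcp_pos: [0.6453, 0.1682, 0.1526]
tcp_rot: [-0.515, -3.093, 0.003]
wrist_force: [-0.1, -0.2, 0.1]
width: 0.0921
```

```bash
cat >> h.py <<'E'
def ring(c,lo,hi,z,near,rad=70):
    m=hsvmask(c["pixels"],lo,hi); u,v=proj(c,[near[0],near[1],z])
    k=np.zeros_like(m); cv2.circle(k,(int(u),int(v)),rad,255,-1); m&=k
    m=cv2.morphologyEx(m,cv2.MORPH_OPEN,np.ones((3,3),np.uint8))
    for e,s in blobs(m,80): print(" blob",np.round(e[0],1),np.round(e[1],1),s[4],"->",np.round(onplane(c,*e[0],z),4))
E
python3 -c "
from h import *
rep([.650,.168,.12])
c=wrist('w5'); ring(c,(65,60,30),(95,255,255),.012,(.65,.168))"
```

```text
t 10.7 tcp [0.6453 0.1682 0.1526] w 92.1 F [-0.1 -0.2  0.1] q6 -1.1
 to [0.65, 0.168, 0.12] shift [-4.7  1.4 32.6] [-0.18 -0.33  0.  ]
 blob [322.4 194.9] [61.9 62. ] 2652 -> [0.6507 0.1693 0.012 ]
```

View pics/w5.png

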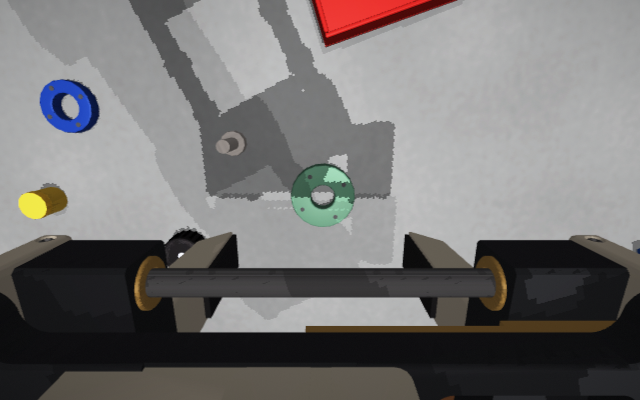

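The green flange is at (322,195), with the bolt clear at (230,144). Descending.

Request:
{"method": "servo_tool", "body": {
  "plan": [
    [-0.2,-0.3,0,-5,3,20,1],
    [0,0,0,0,0,30,1],
    [0,0,0,0,0,30,1],
    [0,0,0,0,0,25,1],
    [0,0,0,0,0,15,1],
    [0,0,0,0,0,5,1],
    [0,0,0,0,0,0,1],
    [0,0,0,0,0,0,1]
  ]
}}

```text
time: 11.55
tcp_pos: [0.644, 0.1775, 0.0265]
tcp_rot: [-0.501, -3.1, -0.002]
wrist_force: [-0.2, 0.4, 0.9]
width: 0.0919
```

```bash
python3 -c "
from h import *
rep([.6507,.1693,.005])"
```

```text
t 11.55 tcp [0.644  0.1775 0.0265] w 91.9 F [-0.2  0.4  0.9] q6 -1.1
 to [0.6507, 0.1693, 0.005] shift [-9.  -5.7 21.4] [ 0.07 -0.08  0.  ]
```

Request:
{"method": "servo_tool", "body": {
  "plan": [
    [0,0,0,-9,-6,0,1],
    [0,0,0,0,0,10,1],
    [0,0,0,0,0,10,1],
    [0,0,0,0,0,0,1],
    [0,0,0,0,0,0,1],
    [0,0,0,0,0,0,1],
    [0,0,0,0,0,0,1],
    [0,0,0,0,0,0,1]
  ]
}}

```text
time: 12.35
tcp_pos: [0.653, 0.1684, 0.008]
tcp_rot: [0.501, 3.098, 0.005]
wrist_force: [1.0, 0.1, 0.6]
width: 0.0921
```

```bash
python3 -c "
from h import *
rep([.6507,.1693,.005])"
```

```text
t 12.35 tcp [0.653  0.1684 0.008 ] w 92.1 F [1.  0.1 0.6] q6 -1.11
 to [0.6507, 0.1693, 0.005] shift [2.4 0.1 3. ] [0.2  0.19 0.  ]
```

Request:
{"method": "servo_tool", "body": {
  "plan": [
    [0.2,0.2,0,2,0,3,1],
    [0,0,0,0,0,0,0.5],
    [0,0,0,0,0,0,0.5],
    [0,0,0,0,0,0,0.5],
    [0,0,0,0,0,0,0.5],
    [0,0,0,0,0,0,0.5],
    [0,0,0,0,0,0,0.5],
    [0,0,0,0,0,0,0.5]
  ]
}}

```text
time: 13.15
tcp_pos: [0.651, 0.1692, 0.0052]
tcp_rot: [0.5, 3.101, -0.0]
wrist_force: [0.2, -0.9, 0.0]
width: 0.0637
```

```bash
python3 -c "
from h import *
rep([.6507,.1693,.1])"
```

```text
t 13.15 tcp [0.651  0.1692 0.0052] w 63.7 F [ 0.2 -0.9  0. ] q6 -1.11
 to [0.6507, 0.1693, 0.1] shift [  0.3  -0.  -94.8] [-0.01  0.    0.  ]
```

Request:
{"method": "servo_tool", "body": {
  "plan": [
    [0,0,0,0,0,-5,0.5],
    [0,0,0,0,0,-15,0.5],
    [0,0,0,0,0,-25,0.5],
    [0,0,0,0,0,-30,0.5],
    [0,0,0,0,0,-25,0.5],
    [0,0,0,0,0,-15,0.5],
    [0,0,0,0,0,0,0.5],
    [0,0,0,0,0,0,0.5]
  ]
}}

```text
time: 13.95
tcp_pos: [0.6492, 0.1691, 0.1271]
tcp_rot: [-0.5, -3.097, 0.002]
wrist_force: [0.2, 0.2, -4.1]
width: 0.0634
```

```bash
python3 -c "
from h import *
rep([.4458,-.273,.13])"
```

```text
t 13.95 tcp [0.6492 0.1691 0.1271] w 63.4 F [ 0.2  0.2 -4.1] q6 -1.11
 to [0.4458, -0.273, 0.13] shift [  53.9 -483.6   -1.8] [-0.1  -0.22  0.  ]
```

Request:
{"method": "servo_tool", "body": {
  "plan": [
    [0,0,0,2,-20,-2,0.5],
    [0,0,0,4,-35,-2,0.5],
    [0,0,0,5,-44,-2,0.5],
    [0,0,0,5,-44,-2,0.5],
    [0,0,0,5,-44,-2,0.5],
    [0,0,0,5,-44,-2,0.5],
    [0,0,0,5,-44,-2,0.5],
    [0,0,0,5,-44,-2,0.5]
  ]
}}

```text
time: 14.75
tcp_pos: [0.5069, -0.1258, 0.1356]
tcp_rot: [-0.483, -3.087, -0.0]
wrist_force: [0.6, -0.6, -3.2]
width: 0.0634
```

```bash
python3 -c "
from h import *
rep([.4458,-.273,.13])"
```

```text
t 14.75 tcp [ 0.5069 -0.1258  0.1356] w 63.4 F [ 0.6 -0.6 -3.2] q6 -1.65
 to [0.4458, -0.273, 0.13] shift [  13.2 -158.8    6.2] [-0.14 -0.97  0.  ]
```

Request:
{"method": "servo_tool", "body": {
  "plan": [
    [0,-0.4,0,3,-40,0,0.5],
    [0,-0.4,0,3,-40,0,0.5],
    [0,-0.2,0,3,-35,0,0.5],
    [0,0,0,2,-22,0,0.5],
    [0,0,0,1,-12,0,0.5],
    [0,0,0,0,-5,0,0.5],
    [0,0,0,0,0,0,0.5],
    [0,0,0,0,0,0,0.5]
  ]
}}

```text
time: 15.55
tcp_pos: [0.4399, -0.2756, 0.1308]
tcp_rot: [-0.495, -3.093, -0.003]
wrist_force: [0.5, 0.3, -2.9]
width: 0.0633
```

```bash
python3 -c "
from h import *
rep([.4458,-.273,.12])
c=wrist('w6'); ring(c,(65,60,20),(95,255,255),.13,(.446,-.273))
print(proj(c,[.4458,-.273,.06]))
cv2.imwrite('pics/w6c.png',cv2.resize(c['pixels'][120:320,200:440,::-1],None,fx=3,fy=3))"
```

```text
t 15.55 tcp [ 0.4399 -0.2756  0.1308] w 63.3 F [ 0.5  0.3 -2.9] q6 -1.96
 to [0.4458, -0.273, 0.12] shift [-4.8  4.3 10.8] [ 0.04 -0.52  0.  ]
 blob [319.8 236.3] [ 75.3 124.1] 5778 -> [ 0.4329 -0.2725  0.13  ]
 blob [319.6 302.2] [12.7 72.8] 685 -> [ 0.4722 -0.2856  0.13  ]
[324.39930843 217.48629613]
```

View pics/w6c.png

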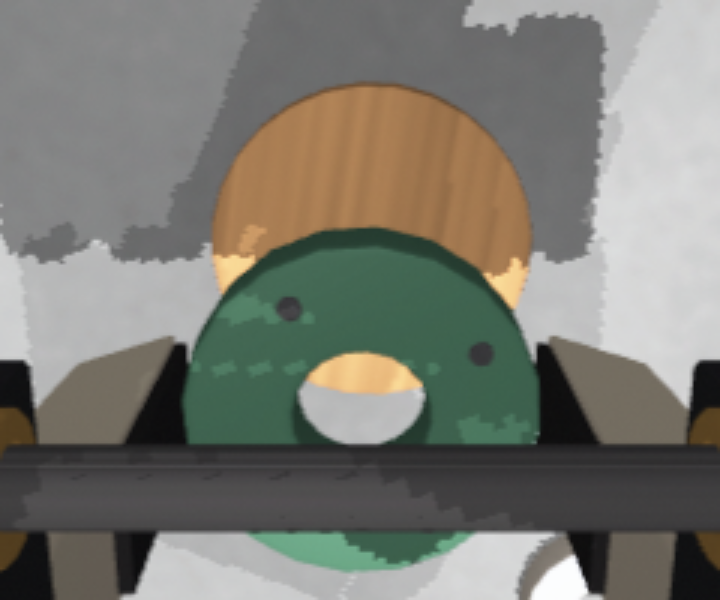

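The crop shows the ring held flat, its hole at (362,397). The post is hidden behind it. Now I'll align over the post and then lower.

Request:
{"method": "servo_tool", "body": {
  "plan": [
    [0,-0.5,0,-5,4,5,0.5],
    [0,0,0,0,0,10,0.5],
    [0,0,0,0,0,10,0.5],
    [0,0,0,0,0,10,0.5],
    [0,0,0,0,0,5,0.5],
    [0,0,0,0,0,0,0.5],
    [0,0,0,0,0,0,0.5],
    [0,0,0,0,0,0,0.5]
  ]
}}

```text
time: 16.4
tcp_pos: [0.4474, -0.2698, 0.0862]
tcp_rot: [-0.488, -3.102, -0.003]
wrist_force: [0.0, -0.6, -2.8]
width: 0.0638
```

```bash
python3 -c "
from h import *
rep([.4458,-.273,.075])"
```

```text
t 16.4 tcp [ 0.4474 -0.2698  0.0862] w 63.8 F [ 0.  -0.6 -2.8] q6 -1.95
 to [0.4458, -0.273, 0.075] shift [ 0.5 -3.6 11.2] [ 0.11 -0.1   0.  ]
```

Request:
{"method": "servo_tool", "body": {
  "plan": [
    [0,0,0,0,-3,0,0.5],
    [0,0,0,0,0,6,0.5],
    [0,0,0,0,0,8,0.5],
    [0,0,0,0,0,8,0.5],
    [0,0,0,0,0,8,0.5],
    [0,0,0,0,0,8,0.5],
    [0,0,0,0,0,4,0.5],
    [0,0,0,0,0,0,0.5]
  ]
}}

```text
time: 17.2
tcp_pos: [0.4464, -0.2733, 0.0407]
tcp_rot: [-0.489, -3.103, -0.003]
wrist_force: [-0.3, 0.6, -3.6]
width: 0.0634
```

```bash
python3 -c "
from h import *
rep([.4458,-.273,.0175])"
```

```text
t 17.2 tcp [ 0.4464 -0.2733  0.0407] w 63.4 F [-0.3  0.6 -3.6] q6 -1.96
 to [0.4458, -0.273, 0.0175] shift [ 0.7  0.  23.2] [ 0.09 -0.05  0.  ]
```

Threaded with no side force. Lowering to the base.

Request:
{"method": "servo_tool", "body": {
  "plan": [
    [0,0,0,0,0,6,0.5],
    [0,0,0,0,0,7,0.5],
    [0,0,0,0,0,5,0.5],
    [0,0,0,0,0,3,0.5],
    [0,0,0,0,0,2,0.5],
    [0,0,0,0,0,0,0.5],
    [0,0,0,0,0,0,0.5],
    [0,0,0,0,0,0,0.5]
  ]
}}

```text
time: 18.0
tcp_pos: [0.4473, -0.2738, 0.0173]
tcp_rot: [0.489, 3.102, 0.001]
wrist_force: [-0.3, -0.0, -3.2]
width: 0.0638
```

```bash
python3 -c "
from h import *
rep([.4458,-.273,.0175])"
```

```text
t 18.0 tcp [ 0.4473 -0.2738  0.0173] w 63.8 F [-0.3 -0.  -3.2] q6 -1.96
 to [0.4458, -0.273, 0.0175] shift [ 1.6  0.3 -0.2] [0.03 0.08 0.  ]
```

Request:
{"method": "servo_tool", "body": {
  "plan": [
    [0,0,0,1.5,0,0.5,0.5],
    [0,0,0,0,0,0,1],
    [0,0,0,0,0,0,1],
    [0,0,0,0,0,0,1],
    [0,0,0,0,0,0,1],
    [0,0,0,0,0,0,1],
    [0,0,0,0,0,-8,1],
    [0,0,0,0,0,-15,1]
  ]
}}

```text
time: 18.8
tcp_pos: [0.4458, -0.2734, 0.0403]
tcp_rot: [0.489, 3.102, 0.001]
wrist_force: [1.3, -1.1, -0.2]
width: 0.0922
```

Request:
{"method": "servo_tool", "body": {
  "plan": [
    [0,0,0,0,0,-25,1],
    [0,0,0,0,0,-30,1],
    [0,0,0,0,0,-35,1],
    [0,0,0,0,0,-25,1],
    [0,0,0,0,0,-15,1],
    [0,0,0,0,0,0,1],
    [0,0,0,0,0,0,1],
    [0,0,0,0,0,0,1]
  ]
}}

```text
time: 19.6
tcp_pos: [0.4453, -0.2732, 0.1798]
tcp_rot: [0.488, 3.099, -0.002]
wrist_force: [-0.1, 0.9, -0.6]
width: 0.0918
```

```bash
python3 -c "
from h import *
rep([.662,-.1504,.15])
c=wrist('w7');ring(c,(65,60,20),(95,255,255),.024,(.446,-.273));print(proj(c,[.4458,-.273,.06]))
ring(c,(17,100,80),(33,255,255),.012,(.662,-.1504))"
```

```text
t 19.6 tcp [ 0.4453 -0.2732  0.1798] w 91.8 F [-0.1  0.9 -0.6] q6 -1.96
 to [0.662, -0.1504, 0.15] shift [-168.2  183.5   30.5] [-0.04  0.27  0.  ]
 blob [320.  186.3] [58.5 58.8] 2310 -> [ 0.4466 -0.2729  0.024 ]
[319.59088167 194.57255117]
 blob [496.5 285.6] [17.5 44.1] 285 -> [ 0.6288 -0.1118  0.012 ]
```

View pics/w7.png

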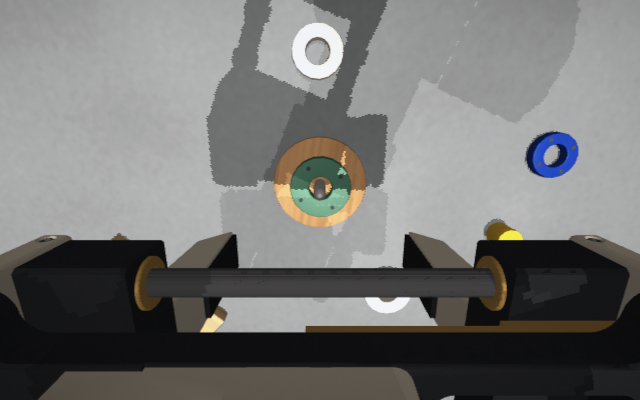

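The green flange lies flat at (320,186), concentric with the post. Next is the brass spacer.

Request:
{"method": "servo_tool", "body": {
  "plan": [
    [0,0,0,-18,20,2,1],
    [0,0,0,-28,30,3,1],
    [0,0,0,-30,33,4,1],
    [0,0,0,-30,33,4,1],
    [0,0,0,-28,30,4,1],
    [0,0,0,-20,22,3,1],
    [0,0,0,-11,12,3,1],
    [0,0,0,0,0,0,1]
  ]
}}

```text
time: 20.45
tcp_pos: [0.6612, -0.1468, 0.1434]
tcp_rot: [-0.492, -3.089, -0.005]
wrist_force: [-0.3, -0.4, 0.2]
width: 0.0922
```

```bash
python3 -c "
from h import *
rep([.662,-.1504,.15])
c=wrist('w8');
ring(c,(17,100,60),(33,255,255),.012,(.662,-.1504),45)"
```

```text
t 20.45 tcp [ 0.6612 -0.1468  0.1434] w 92.2 F [-0.3 -0.4  0.2] q6 -1.59
 to [0.662, -0.1504, 0.15] shift [-1.8 -3.2 -6.6] [ 0.06 -0.81  0.  ]
 blob [315.7 196. ] [56.1 56.3] 2164 -> [ 0.6625 -0.1506  0.012 ]
```

View pics/w8.png

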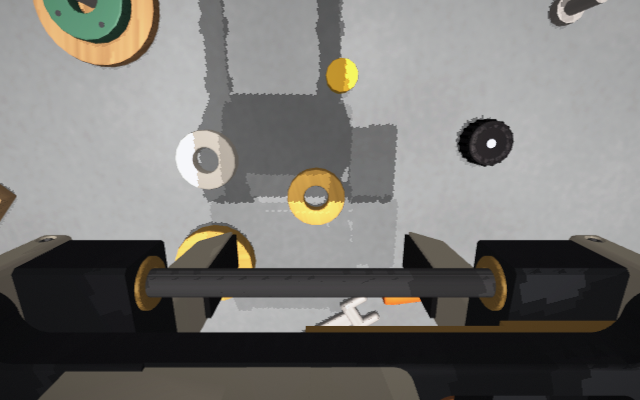

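The spacer is at (316,196) and measures 56 px against about 80 for the larger yellow ring at (215,262), so it's the right one. The finger paths are clear.

Request:
{"method": "servo_tool", "body": {
  "plan": [
    [0,-0.8,0,-2.5,-3,10,1],
    [0,0,0,0,0,20,1],
    [0,0,0,0,0,25,1],
    [0,0,0,0,0,25,1],
    [0,0,0,0,0,20,1],
    [0,0,0,0,0,10,1],
    [0,0,0,0,0,0,1],
    [0,0,0,0,0,0,1]
  ]
}}

```text
time: 21.3
tcp_pos: [0.654, -0.1575, 0.0295]
tcp_rot: [-0.505, -3.095, 0.001]
wrist_force: [0.3, 0.2, 0.1]
width: 0.0918
```

```bash
python3 -c "
from h import *
rep([.6625,-.1506,.005])"
```

```text
t 21.3 tcp [ 0.654  -0.1575  0.0295] w 91.8 F [0.3 0.2 0.1] q6 -1.6
 to [0.6625, -0.1506, 0.005] shift [-6.   9.3 24.5] [-0.09 -0.33  0.  ]
```

Request:
{"method": "servo_tool", "body": {
  "plan": [
    [0,-0.3,0,-6,9,0,1],
    [0,0,0,0,0,8,1],
    [0,0,0,0,0,8,1],
    [0,0,0,0,0,6,1],
    [0,0,0,0,0,0,1],
    [0,0,0,0,0,0,1],
    [0,0,0,0,0,0,1],
    [0,0,0,0,0,0,1]
  ]
}}

```text
time: 22.1
tcp_pos: [0.6652, -0.1509, 0.0091]
tcp_rot: [0.504, 3.096, -0.004]
wrist_force: [-0.8, 0.5, -0.1]
width: 0.0917
```

```bash
python3 -c "
from h import *
rep([.6625,-.1506,.005])"
```

```text
t 22.1 tcp [ 0.6652 -0.1509  0.0091] w 91.7 F [-0.8  0.5 -0.1] q6 -1.58
 to [0.6625, -0.1506, 0.005] shift [ 2.6 -0.6  4.1] [-0.09  0.32  0.  ]
```

Request:
{"method": "servo_tool", "body": {
  "plan": [
    [0,0.3,0,2.5,-0.5,4,1],
    [0,0,0,0,0,0,0.4],
    [0,0,0,0,0,0,0.4],
    [0,0,0,0,0,0,0.4],
    [0,0,0,0,0,0,0.4],
    [0,0,0,0,0,0,0.4],
    [0,0,0,0,0,0,0.4],
    [0,0,0,0,0,0,0.4]
  ]
}}

```text
time: 22.9
tcp_pos: [0.6626, -0.1509, 0.0054]
tcp_rot: [0.505, 3.1, -0.003]
wrist_force: [0.9, 0.5, -1.2]
width: 0.0554
```

```bash
python3 -c "
from h import *
rep([.6625,-.1506,.005])"
```

```text
t 22.9 tcp [ 0.6626 -0.1509  0.0054] w 55.4 F [ 0.9  0.5 -1.2] q6 -1.58
 to [0.6625, -0.1506, 0.005] shift [0.2 0.3 0.4] [-0.1   0.04  0.  ]
```

Gripped at 55.4 mm. Lifting.

Request:
{"method": "servo_tool", "body": {
  "plan": [
    [0,0,0,0,0,-5,0.4],
    [0,0,0,0,0,-15,0.4],
    [0,0,0,0,0,-25,0.4],
    [0,0,0,0,0,-30,0.4],
    [0,0,0,0,0,-25,0.4],
    [0,0,0,0,0,-20,0.4],
    [0,0,0,0,0,-5,0.4],
    [0,0,0,0,0,0,0.4]
  ]
}}

```text
time: 23.7
tcp_pos: [0.6618, -0.1502, 0.1393]
tcp_rot: [-0.505, -3.1, 0.002]
wrist_force: [0.5, 0.5, -1.7]
width: 0.055
```

```bash
python3 -c "
from h import *
rep([.4458,-.273,.125])"
```

```text
t 23.7 tcp [ 0.6618 -0.1502  0.1393] w 55.0 F [ 0.5  0.5 -1.7] q6 -1.58
 to [0.4458, -0.273, 0.125] shift [ 165.8 -185.    14.7] [-0.09 -0.02  0.  ]
```

Request:
{"method": "servo_tool", "body": {
  "plan": [
    [0,0,0,17,-20,0,0.4],
    [0,0,0,27,-30,0,0.4],
    [0,0,0,30,-33,0,0.4],
    [0,0,0,30,-33,0,0.4],
    [0,0,0,28,-31,0,0.4],
    [0,0,0,20,-22,0,0.4],
    [0,0,0,10,-11,0,0.4],
    [0,0,0,0,0,0,0.4]
  ]
}}

```text
time: 24.5
tcp_pos: [0.4394, -0.2693, 0.1314]
tcp_rot: [-0.499, -3.089, -0.007]
wrist_force: [0.7, 0.9, -2.9]
width: 0.0554
```

```bash
python3 -c "
from h import *
rep([.4458,-.273,.085])"
```

```text
t 24.5 tcp [ 0.4394 -0.2693  0.1314] w 55.4 F [ 0.7  0.9 -2.9] q6 -1.95
 to [0.4458, -0.273, 0.085] shift [-7.8 -1.6 46.3] [ 0.13 -0.73  0.  ]
```

Request:
{"method": "servo_tool", "body": {
  "plan": [
    [0,-0.7,0,-7,-1,5,0.4],
    [0,0,0,0,0,10,0.4],
    [0,0,0,0,0,12,0.4],
    [0,0,0,0,0,10,0.4],
    [0,0,0,0,0,5,0.4],
    [0,0,0,0,0,0,0.4],
    [0,0,0,0,0,0,0.4],
    [0,0,0,0,0,0,0.4]
  ]
}}

```text
time: 25.3
tcp_pos: [0.449, -0.2696, 0.0829]
tcp_rot: [-0.495, -3.101, -0.008]
wrist_force: [-0.1, -0.2, -3.2]
width: 0.0553
```

```bash
python3 -c "
from h import *
rep([.4458,-.273,.0315])
c=wrist('w9');cv2.imwrite('pics/w9c.png',cv2.resize(c['pixels'][120:320,200:440,::-1],None,fx=3,fy=3))"
```

```text
t 25.3 tcp [ 0.449  -0.2696  0.0829] w 55.3 F [-0.1 -0.2 -3.2] q6 -1.95
 to [0.4458, -0.273, 0.0315] shift [ 1.8 -4.5 51.4] [ 0.27 -0.13  0.  ]
```

View pics/w9c.png

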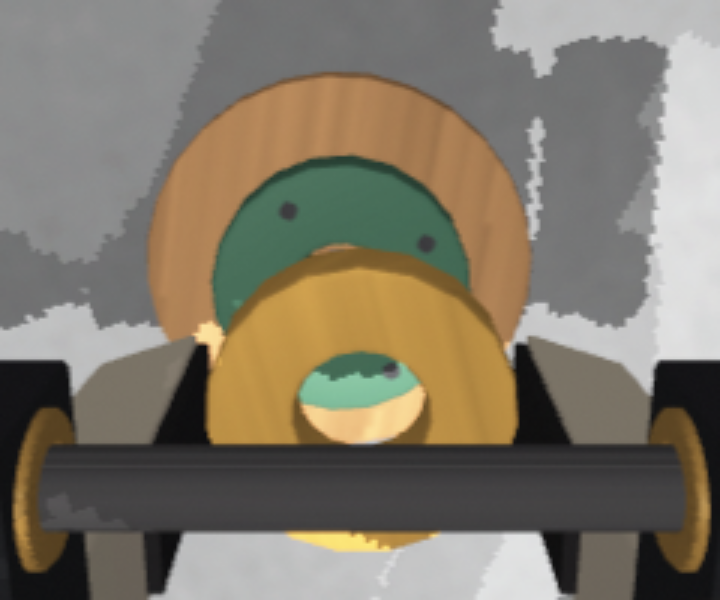

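The spacer is held flat with its hole at (362,398). The stand centre lies slightly left, which matches the computed −4.5 mm, so I'll correct and lower.

Request:
{"method": "servo_tool", "body": {
  "plan": [
    [0.2,0,0,2,-4.5,0,0.4],
    [0,0,0,0,0,6,0.4],
    [0,0,0,0,0,8,0.4],
    [0,0,0,0,0,8,0.4],
    [0,0,0,0,0,8,0.4],
    [0,0,0,0,0,6,0.4],
    [0,0,0,0,0,3,0.4],
    [0,0,0,0,0,0,0.4]
  ]
}}

```text
time: 26.15
tcp_pos: [0.4453, -0.2739, 0.0408]
tcp_rot: [-0.496, -3.101, -0.001]
wrist_force: [-0.1, -0.4, -2.4]
width: 0.0552
```

```bash
python3 -c "
from h import *
rep([.4458,-.273,.0315])"
```

```text
t 26.15 tcp [ 0.4453 -0.2739  0.0408] w 55.2 F [-0.1 -0.4 -2.4] q6 -1.95
 to [0.4458, -0.273, 0.0315] shift [-0.2  1.   9.3] [ 0.03 -0.08  0.  ]
```

Request:
{"method": "servo_tool", "body": {
  "plan": [
    [0,0,0,0,1,3,0.4],
    [0,0,0,0,0,3,0.4],
    [0,0,0,0,0,2,0.4],
    [0,0,0,0,0,1,0.4],
    [0,0,0,0,0,0,0.4],
    [0,0,0,0,0,0,0.4],
    [0,0,0,0,0,0,0.4],
    [0,0,0,0,0,0,0.4]
  ]
}}

```text
time: 26.95
tcp_pos: [0.4463, -0.2733, 0.0319]
tcp_rot: [0.495, 3.102, -0.001]
wrist_force: [-0.6, 0.0, -1.7]
width: 0.0556
```

```bash
python3 -c "
from h import *
rep([.4458,-.273,.0315])"
```

```text
t 26.95 tcp [ 0.4463 -0.2733  0.0319] w 55.6 F [-0.6  0.  -1.7] q6 -1.95
 to [0.4458, -0.273, 0.0315] shift [0.6 0.1 0.4] [-0.01  0.03  0.  ]
```

Request:
{"method": "servo_tool", "body": {
  "plan": [
    [0,0,0,0.5,0,0.5,0.4],
    [0,0,0,0,0,0,0.9],
    [0,0,0,0,0,0,0.9],
    [0,0,0,0,0,0,0.9],
    [0,0,0,0,0,0,0.9],
    [0,0,0,0,0,0,0.9],
    [0,0,0,0,0,-8,0.9],
    [0,0,0,0,0,-15,0.9]
  ]
}}

```text
time: 27.75
tcp_pos: [0.4455, -0.273, 0.0549]
tcp_rot: [-0.495, -3.102, -0.0]
wrist_force: [0.1, -1.2, 0.7]
width: 0.0822
```

Request:
{"method": "servo_tool", "body": {
  "plan": [
    [0,0,0,0,0,-25,1],
    [0,0,0,0,0,-30,1],
    [0,0,0,0,0,-30,1],
    [0,0,0,0,0,-20,1],
    [0,0,0,0,0,-10,1],
    [0,0,0,0,0,0,1],
    [0,0,0,0,0,0,1],
    [0,0,0,0,0,0,1]
  ]
}}

```text
time: 28.55
tcp_pos: [0.4453, -0.2727, 0.1775]
tcp_rot: [0.495, 3.101, -0.001]
wrist_force: [0.0, -0.8, 0.7]
width: 0.0917
```

```bash
python3 -c "
from h import *
rep([.4926,-.029,.15])
c=wrist('w10');ring(c,(17,90,60),(33,255,255),.038,(.446,-.273),30);print(proj(c,[.4458,-.273,.06]))
ring(c,(108,100,40),(125,255,255),.010,(.4926,-.029))
cv2.imwrite('pics/w10c.png',cv2.resize(c['pixels'][120:320,200:440,::-1],None,fx=3,fy=3))"
```

```text
t 28.55 tcp [ 0.4453 -0.2727  0.1775] w 91.7 F [ 0.  -0.8  0.7] q6 -1.95
 to [0.4926, -0.029, 0.15] shift [ 31.  246.4  27.3] [-0.03  0.09  0.  ]
 blob [320.1 190.4] [55.  56.4] 2148 -> [ 0.4464 -0.2722  0.038 ]
[319.07899277 195.84298051]
 blob [552.9 154.1] [43.  52.6] 1573 -> [ 0.4917 -0.0306  0.01  ]
```

View pics/w10c.png

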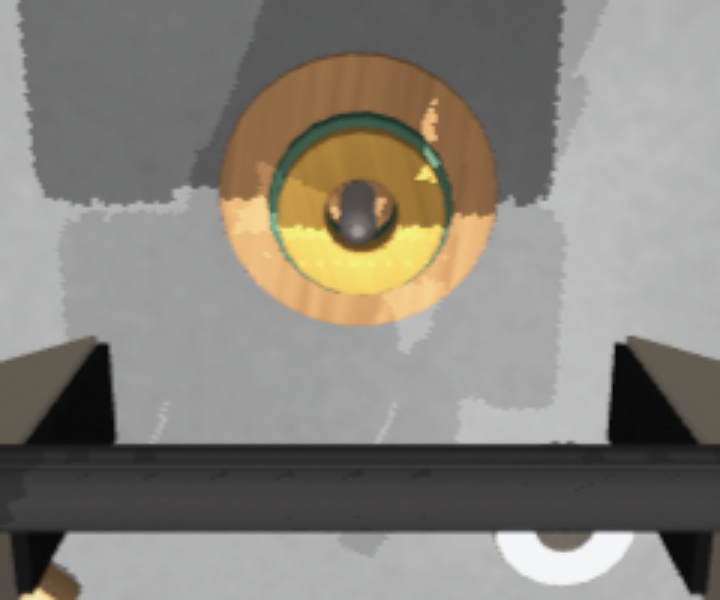

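The spacer sits flat and centred on the post. Next is the blue flange.

Request:
{"method": "servo_tool", "body": {
  "plan": [
    [0,0,0,3,24,3,1],
    [0,0,0,5,38,4,1],
    [0,0,0,6,45,4,1],
    [0,0,0,6,45,4,1],
    [0,0,0,5,42,4,1],
    [0,0,0,4,30,4,1],
    [0,0,0,2,20,0,1],
    [0,0,0,0,0,0,1]
  ]
}}

```text
time: 29.4
tcp_pos: [0.4897, -0.0226, 0.145]
tcp_rot: [-0.5, -3.088, -0.003]
wrist_force: [0.9, -0.3, -0.3]
width: 0.092
```

```bash
python3 -c "
from h import *
rep([.4926,-.029,.15])
c=wrist('w11')
ring(c,(108,90,30),(125,255,255),.010,(.4926,-.029))"
```

```text
t 29.4 tcp [ 0.4897 -0.0226  0.145 ] w 92.0 F [ 0.9 -0.3 -0.3] q6 -1.45
 to [0.4926, -0.029, 0.15] shift [-4.7 -5.2 -5.1] [-0.01 -0.77  0.  ]
 blob [314.3 197.2] [47.2 47.8] 1409 -> [ 0.4926 -0.0286  0.01  ]
```

View pics/w11.png

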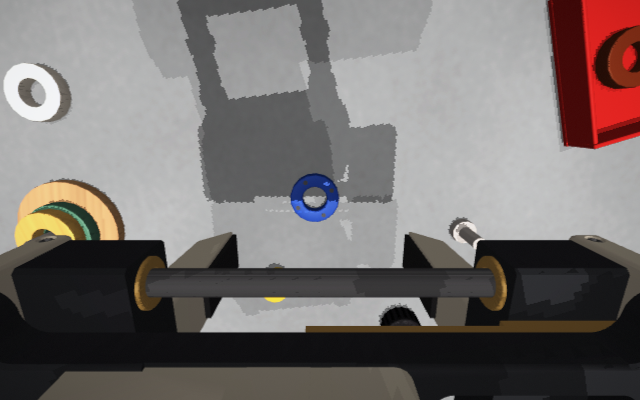

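The blue flange is at (314,197), with nothing near the fingers. Descending.

Request:
{"method": "servo_tool", "body": {
  "plan": [
    [0,-0.7,0,0,0,10,1],
    [0,0,0,0,0,20,1],
    [0,0,0,0,0,25,1],
    [0,0,0,0,0,25,1],
    [0,0,0,0,0,20,1],
    [0,0,0,0,0,10,1],
    [0,0,0,0,0,0,1],
    [0,0,0,0,0,0,1]
  ]
}}

```text
time: 30.25
tcp_pos: [0.488, -0.0322, 0.0296]
tcp_rot: [-0.512, -3.096, 0.005]
wrist_force: [0.7, -0.6, -0.2]
width: 0.0918
```

```bash
python3 -c "
from h import *
rep([.4926,-.0286,.005])"
```

```text
t 30.25 tcp [ 0.488  -0.0322  0.0296] w 91.8 F [ 0.7 -0.6 -0.2] q6 -1.46
 to [0.4926, -0.0286, 0.005] shift [-3.2  5.  24.6] [-0.2  -0.16  0.  ]
```

Request:
{"method": "servo_tool", "body": {
  "plan": [
    [-0.2,-0.2,0,-3,5,0,1],
    [0,0,0,0,0,8,1],
    [0,0,0,0,0,9,1],
    [0,0,0,0,0,6,1],
    [0,0,0,0,0,0,1],
    [0,0,0,0,0,0,1],
    [0,0,0,0,0,0,0.7],
    [0,0,0,0,0,0,0.7]
  ]
}}

```text
time: 31.05
tcp_pos: [0.4948, -0.0286, 0.0072]
tcp_rot: [0.511, 3.094, -0.0]
wrist_force: [-0.3, 1.0, 0.2]
width: 0.0802
```

```bash
python3 -c "
from h import *
rep([.4926,-.0286,.005])"
```

```text
t 31.05 tcp [ 0.4948 -0.0286  0.0072] w 80.2 F [-0.3  1.   0.2] q6 -1.46
 to [0.4926, -0.0286, 0.005] shift [ 2.1 -0.7  2.1] [0.05 0.35 0.  ]
```

Request:
{"method": "servo_tool", "body": {
  "plan": [
    [0,0.3,0,2,-0.5,2,0.7],
    [0,0,0,0,0,0,0.3],
    [0,0,0,0,0,0,0.3],
    [0,0,0,0,0,0,0.3],
    [0,0,0,0,0,0,0.3],
    [0,0,0,0,0,0,0.3],
    [0,0,0,0,0,0,0.3],
    [0,0,0,0,0,0,0.3]
  ]
}}

```text
time: 31.85
tcp_pos: [0.4928, -0.0285, 0.0054]
tcp_rot: [0.512, 3.098, 0.001]
wrist_force: [0.3, -0.0, -0.9]
width: 0.0471
```

```bash
python3 -c "
from h import *
rep([.4926,-.0286,.005])"
```

```text
t 31.85 tcp [ 0.4928 -0.0285  0.0054] w 47.1 F [ 0.3 -0.  -0.9] q6 -1.46
 to [0.4926, -0.0286, 0.005] shift [ 0.2 -0.1  0.4] [0.05 0.07 0.  ]
```

Request:
{"method": "servo_tool", "body": {
  "plan": [
    [0,0,0,0,0,-5,0.3],
    [0,0,0,0,0,-15,0.3],
    [0,0,0,0,0,-25,0.3],
    [0,0,0,0,0,-30,0.3],
    [0,0,0,0,0,-25,0.3],
    [0,0,0,0,0,-20,0.3],
    [0,0,0,0,0,-5,0.3],
    [0,0,0,0,0,0,0.3]
  ]
}}

```text
time: 32.65
tcp_pos: [0.4912, -0.0283, 0.1356]
tcp_rot: [-0.512, -3.098, -0.001]
wrist_force: [-0.1, -0.4, -1.4]
width: 0.0467
```

```bash
python3 -c "
from h import *
rep([.4458,-.273,.125])"
```

```text
t 32.65 tcp [ 0.4912 -0.0283  0.1356] w 46.7 F [-0.1 -0.4 -1.4] q6 -1.46
 to [0.4458, -0.273, 0.125] shift [ -35.7 -246.4   10.4] [ 0.03 -0.12  0.  ]
```

Request:
{"method": "servo_tool", "body": {
  "plan": [
    [0,0,0,-3,-23,0,0.3],
    [0,0,0,-5,-38,0,0.3],
    [0,0,0,-6,-45,0,0.3],
    [0,0,0,-6,-45,0,0.3],
    [0,0,0,-6,-42,0,0.3],
    [0,0,0,-5,-30,0,0.3],
    [0,0,0,-3,-17,0,0.3],
    [0,0,0,0,0,0,0.3]
  ]
}}

```text
time: 33.45
tcp_pos: [0.4406, -0.2724, 0.1249]
tcp_rot: [-0.504, -3.085, -0.011]
wrist_force: [0.2, 1.2, -1.1]
width: 0.047
```

```bash
python3 -c "
from h import *
rep([.4458,-.273,.085])"
```

```text
t 33.45 tcp [ 0.4406 -0.2724  0.1249] w 47.0 F [ 0.2  1.2 -1.1] q6 -1.95
 to [0.4458, -0.273, 0.085] shift [-5.8  0.9 39.8] [ 0.25 -0.93  0.  ]
```

Request:
{"method": "servo_tool", "body": {
  "plan": [
    [0.2,-0.9,0,-4,0,5,0.3],
    [0,0,0,0,0,10,0.3],
    [0,0,0,0,0,10,0.3],
    [0,0,0,0,0,8,0.3],
    [0,0,0,0,0,4,0.3],
    [0,0,0,0,0,0,0.3],
    [0,0,0,0,0,0,0.3],
    [0,0,0,0,0,0,0.3]
  ]
}}

```text
time: 34.25
tcp_pos: [0.4425, -0.2687, 0.0808]
tcp_rot: [-0.503, -3.092, -0.011]
wrist_force: [0.5, 0.2, -0.8]
width: 0.0468
```

```bash
python3 -c "
from h import *
rep([.4458,-.273,.0455])
c=wrist('w12');cv2.imwrite('pics/w12c.png',cv2.resize(c['pixels'][120:320,200:440,::-1],None,fx=3,fy=3))"
```

```text
t 34.25 tcp [ 0.4425 -0.2687  0.0808] w 46.8 F [ 0.5  0.2 -0.8] q6 -1.94
 to [0.4458, -0.273, 0.0455] shift [-4.8 -3.3 35.2] [ 0.31 -0.54  0.  ]
```

View pics/w12c.png

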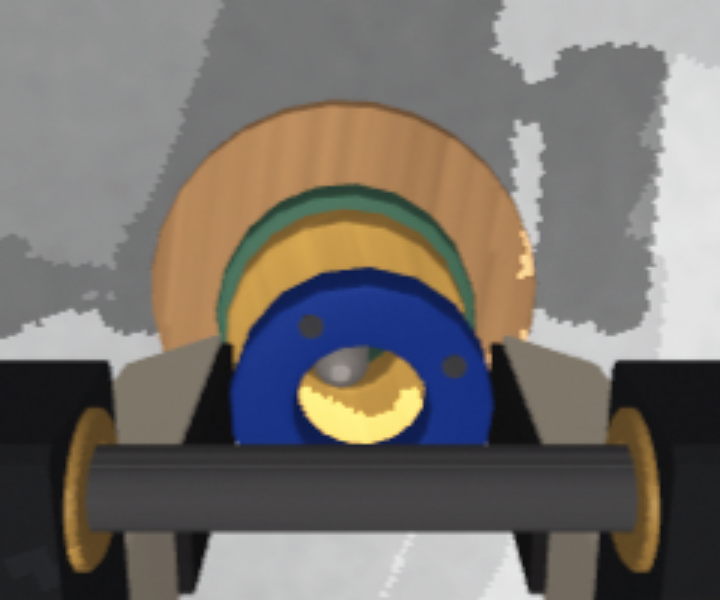

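The post tip shows through the blue ring's hole at (342,370), up and left of the hole centre (362,397). That agrees with the computed shift (−5, −3), so I'll align and then lower.

Request:
{"method": "servo_tool", "body": {
  "plan": [
    [0.3,-0.5,0,-5,-3,0,0.3],
    [0,0,0,0,0,0,0.3],
    [0,0,0,0,0,5,0.3],
    [0,0,0,0,0,7,0.3],
    [0,0,0,0,0,7,0.3],
    [0,0,0,0,0,4,0.3],
    [0,0,0,0,0,0,0.3],
    [0,0,0,0,0,0,0.3]
  ]
}}

```text
time: 35.1
tcp_pos: [0.4469, -0.2739, 0.0561]
tcp_rot: [0.505, 3.1, -0.001]
wrist_force: [0.1, 0.4, -0.7]
width: 0.0472
```

```bash
python3 -c "
from h import *
rep([.4458,-.273,.0455])"
```

```text
t 35.1 tcp [ 0.4469 -0.2739  0.0561] w 47.2 F [ 0.1  0.4 -0.7] q6 -1.94
 to [0.4458, -0.273, 0.0455] shift [ 1.3  0.5 10.6] [-0.04  0.06  0.  ]
```

Request:
{"method": "servo_tool", "body": {
  "plan": [
    [0,0,0,1,0.5,3,0.3],
    [0,0,0,0,0,3,0.3],
    [0,0,0,0,0,3,0.3],
    [0,0,0,0,0,1,0.3],
    [0,0,0,0,0,0,0.3],
    [0,0,0,0,0,0,0.3],
    [0,0,0,0,0,0,0.3],
    [0,0,0,0,0,0,0.3]
  ]
}}

```text
time: 35.9
tcp_pos: [0.4464, -0.2733, 0.0458]
tcp_rot: [0.505, 3.099, -0.002]
wrist_force: [1.4, 0.5, -0.9]
width: 0.0468
```

```bash
python3 -c "
from h import *
rep([.4458,-.273,.0455])"
```

```text
t 35.9 tcp [ 0.4464 -0.2733  0.0458] w 46.8 F [ 1.4  0.5 -0.9] q6 -1.94
 to [0.4458, -0.273, 0.0455] shift [0.6 0.1 0.3] [-0.07  0.13  0.  ]
```

Request:
{"method": "servo_tool", "body": {
  "plan": [
    [0,0,0,0.5,0,0.5,0.3],
    [0,0,0,0,0,0,0.8],
    [0,0,0,0,0,0,0.8],
    [0,0,0,0,0,0,0.8],
    [0,0,0,0,0,0,0.8],
    [0,0,0,0,0,0,0.8],
    [0,0,0,0,0,-8,0.8],
    [0,0,0,0,0,-15,0.8]
  ]
}}

```text
time: 36.7
tcp_pos: [0.4452, -0.2727, 0.0683]
tcp_rot: [-0.505, -3.101, 0.0]
wrist_force: [0.8, -0.6, -0.3]
width: 0.0732
```

Request:
{"method": "servo_tool", "body": {
  "plan": [
    [0,0,0,0,0,-25,1],
    [0,0,0,0,0,-30,1],
    [0,0,0,0,0,-30,1],
    [0,0,0,0,0,-20,1],
    [0,0,0,0,0,-5,1],
    [0,0,0,0,0,0,1],
    [0,0,0,0,0,0,1],
    [0,0,0,0,0,0,1]
  ]
}}

```text
time: 37.5
tcp_pos: [0.4447, -0.2722, 0.1851]
tcp_rot: [0.505, 3.1, -0.002]
wrist_force: [0.8, 0.3, -0.3]
width: 0.0917
```

```bash
python3 -c "
from h import *
rep([.658,.0138,.15])
c=wrist('w13');ring(c,(108,90,30),(125,255,255),.050,(.446,-.273),35);print(proj(c,[.4458,-.273,.06]))
cv2.imwrite('pics/w13c.png',cv2.resize(c['pixels'][120:320,200:440,::-1],None,fx=3,fy=3))"
```

```text
t 37.5 tcp [ 0.4447 -0.2722  0.1851] w 91.7 F [ 0.8  0.3 -0.3] q6 -1.94
 to [0.658, 0.0138, 0.15] shift [-111.5  338.9   35. ] [-0.05  0.07  0.  ]
 blob [319.4 191.9] [46.2 47.1] 1344 -> [ 0.446  -0.2725  0.05  ]
[318.83077572 194.46563915]
```

View pics/w13c.png

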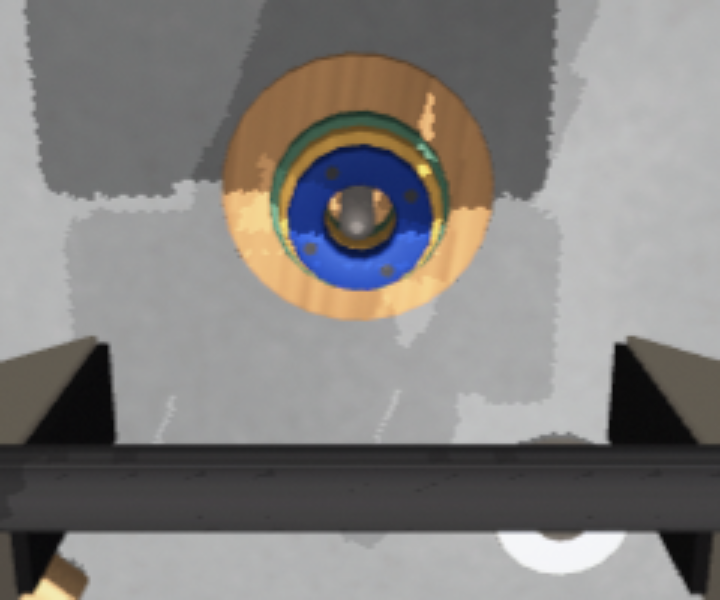

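The blue flange is flat and concentric. Now the nut.

Request:
{"method": "servo_tool", "body": {
  "plan": [
    [0,0,0,-7,22,2,1],
    [0,0,0,-12,37,3,1],
    [0,0,0,-15,46,3,1],
    [0,0,0,-15,46,3,1],
    [0,0,0,-15,46,3,1],
    [0,0,0,-15,46,3,1],
    [0,0,0,-14,42,3,1],
    [0,0,0,-9,28,3,1]
  ]
}}

```text
time: 38.35
tcp_pos: [0.6438, -0.0017, 0.1516]
tcp_rot: [-0.517, -3.086, -0.0]
wrist_force: [0.4, 0.2, 0.1]
width: 0.0918
```

Request:
{"method": "servo_tool", "body": {
  "plan": [
    [0,0,0,-6,16,0,1],
    [0,0,0,-2,6,0,1],
    [0,0,0,0,0,0,1],
    [0,0,0,0,0,0,1],
    [0,0,0,0,0,0,1],
    [0,0,0,0,0,0,1],
    [0,0,0,0,0,0,1],
    [0,0,0,0,0,0,1]
  ]
}}

```text
time: 39.15
tcp_pos: [0.657, 0.0177, 0.146]
tcp_rot: [-0.514, -3.077, 0.001]
wrist_force: [0.3, 0.6, -0.3]
width: 0.0917
```

```bash
python3 -c "
from h import *
rep([.658,.0138,.15])
c=wrist('w14')
print(proj(c,[.658,.0138,.022]))
ring(c,(0,0,0),(180,255,60),.012,(.658,.0138),35)
ring(c,(0,0,200),(180,40,255),.022,(.658,.0138),12)
cv2.imwrite('pics/w14c.png',cv2.resize(c['pixels'][120:320,200:440,::-1],None,fx=3,fy=3))"
```

```text
t 39.15 tcp [0.657  0.0177 0.146 ] w 91.7 F [ 0.3  0.6 -0.3] q6 -1.33
 to [0.658, 0.0138, 0.15] shift [-2.1 -3.3 -4. ] [-0.25 -1.21  0.  ]
[316.18801894 198.63061955]
 blob [317.9 196.9] [36.6 40.3] 1107 -> [0.6592 0.0149 0.012 ]
```

View pics/w14c.png

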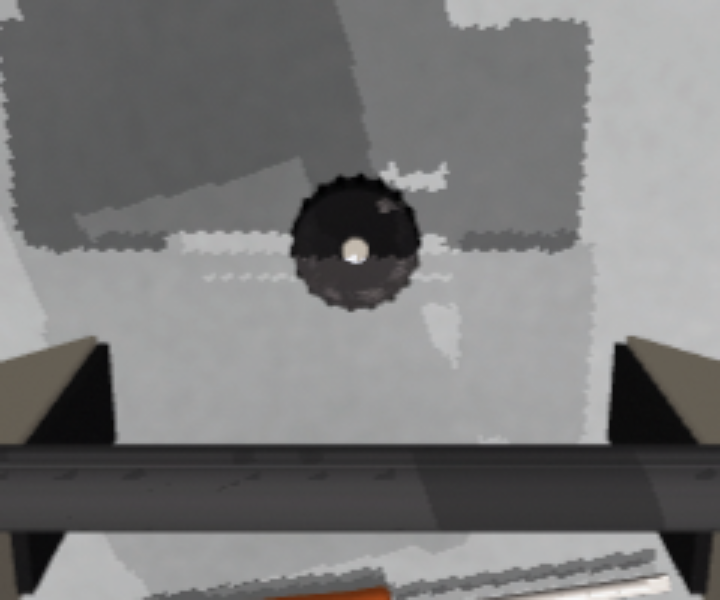

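The nut's white dot is at crop (355,250), i.e. pixel (318.3,203.3).

```bash
python3 -c "
from h import *
c=dict(np.load('w14.npz'))
g=c['pixels'].min(2); m=(g>120).astype(np.uint8)*255; k=np.zeros_like(m); cv2.circle(k,(318,202),9,255,-1); m&=k
M=cv2.moments(m,True); u,v=M['m10']/M['m00'],M['m01']/M['m00']
p=onplane(c,u,v,.022);print(u,v,M['m00'],p)
rep([p[0],p[1],.006])"
```

```text
318.25925925925924 203.40740740740742 54.0 [0.6630517  0.01412523 0.022     ]
t 39.2 tcp [0.6571 0.0176 0.1461] w 92.1 F [0.4 0.1 0.5] q6 -1.33
 to [np.float64(0.6630516999108047), np.float64(0.014125226817628598), 0.006] shift [ -9.7  -0.8 139.9] [-0.25 -1.21  0.  ]
```

Request:
{"method": "servo_tool", "body": {
  "plan": [
    [-0.2,-1.2,0,0,0,10,1],
    [0,0,0,0,0,20,1],
    [0,0,0,0,0,25,1],
    [0,0,0,0,0,20,1],
    [0,0,0,0,0,15,1],
    [0,0,0,0,0,5,1],
    [0,0,0,0,0,0,1],
    [0,0,0,0,0,0,1]
  ]
}}

```text
time: 40.0
tcp_pos: [0.6588, 0.0163, 0.0513]
tcp_rot: [0.519, 3.091, -0.001]
wrist_force: [0.4, 0.1, 0.0]
width: 0.0917
```

```bash
python3 -c "
from h import *
rep([.662,.0141,.0065])"
```

```text
t 40.0 tcp [0.6588 0.0163 0.0513] w 91.7 F [0.4 0.1 0. ] q6 -1.33
 to [0.662, 0.0141, 0.0065] shift [-3.4 -1.  44.8] [0.04 0.4  0.  ]
```

Request:
{"method": "servo_tool", "body": {
  "plan": [
    [0,0.4,0,-3,-1,5,1],
    [0,0,0,0,0,10,1],
    [0,0,0,0,0,10,1],
    [0,0,0,0,0,8,1],
    [0,0,0,0,0,5,1],
    [0,0,0,0,0,0,1],
    [0,0,0,0,0,0,1],
    [0,0,0,0,0,0,1]
  ]
}}

```text
time: 40.8
tcp_pos: [0.6628, 0.0141, 0.012]
tcp_rot: [0.519, 3.096, 0.002]
wrist_force: [0.2, 0.2, 0.6]
width: 0.0919
```

```bash
python3 -c "
from h import *
rep([.662,.0141,.0065])"
```

```text
t 40.8 tcp [0.6628 0.0141 0.012 ] w 91.9 F [0.2 0.2 0.6] q6 -1.33
 to [0.662, 0.0141, 0.0065] shift [ 0.8 -0.2  5.5] [0.08 0.14 0.  ]
```

Request:
{"method": "servo_tool", "body": {
  "plan": [
    [0,0,0,0.5,0,5,1],
    [0,0,0,0,0,0,0.2],
    [0,0,0,0,0,0,0.2],
    [0,0,0,0,0,0,0.2],
    [0,0,0,0,0,0,0.2],
    [0,0,0,0,0,0,0.2],
    [0,0,0,0,0,0,0.2],
    [0,0,0,0,0,0,0.2]
  ]
}}

```text
time: 41.6
tcp_pos: [0.663, 0.0142, 0.0079]
tcp_rot: [0.519, 3.093, 0.002]
wrist_force: [-0.2, -0.3, -0.3]
width: 0.0409
```

```bash
python3 -c "
from h import *
rep([.662,.0141,.0065])"
```

```text
t 41.6 tcp [0.663  0.0142 0.0079] w 40.9 F [-0.2 -0.3 -0.3] q6 -1.33
 to [0.662, 0.0141, 0.0065] shift [ 0.9 -0.5  1.4] [0.11 0.27 0.  ]
```

Request:
{"method": "servo_tool", "body": {
  "plan": [
    [0,0,0,0,0,0,0.2],
    [0,0,0,0,0,-5,0.2],
    [0,0,0,0,0,-15,0.2],
    [0,0,0,0,0,-30,0.2],
    [0,0,0,0,0,-35,0.2],
    [0,0,0,0,0,-30,0.2],
    [0,0,0,0,0,-15,0.2],
    [0,0,0,0,0,0,0.2]
  ]
}}

```text
time: 42.4
tcp_pos: [0.6623, 0.0142, 0.1482]
tcp_rot: [0.519, 3.092, 0.002]
wrist_force: [-0.1, 0.0, -0.9]
width: 0.0394
```

```bash
python3 -c "
from h import *
rep([.4458,-.273,.145])
c=wrist('w15')
cv2.imwrite('pics/w15c.png',cv2.resize(c['pixels'][120:340,200:440,::-1],None,fx=2.6,fy=2.6))"
```

```text
t 42.4 tcp [0.6623 0.0142 0.1482] w 39.4 F [-0.1  0.  -0.9] q6 -1.33
 to [0.4458, -0.273, 0.145] shift [ 111.  -342.1    1.7] [0.14 0.37 0.  ]
```

View pics/w15c.png

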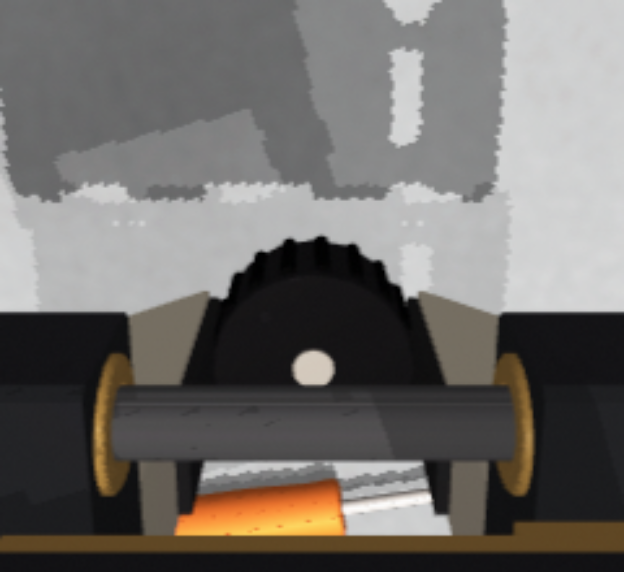

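```bash
python3 -c "
from h import *
c=dict(np.load('w15.npz'))
for v in (261.5,262.5): 
  p=onplane(c,320.6,v,.1623);print(p, p-np.array([.6623,.0142,0]))
"
```

```text
[0.66270728 0.01532096 0.1623    ] [0.00040728 0.00112096 0.1623    ]
[0.66324288 0.01513633 0.1623    ] [0.00094288 0.00093633 0.1623    ]
```

Request:
{"method": "servo_tool", "body": {
  "plan": [
    [0,0,0,7,-20,0,0.2],
    [0,0,0,11,-36,0,0.2],
    [0,0,0,14,-44,0,0.2],
    [0,0,0,14,-44,0,0.2],
    [0,0,0,14,-44,0,0.2],
    [0,0,0,14,-44,0,0.2],
    [0,0,0,13,-40,0,0.2],
    [0,0,0,10,-30,0,0.2]
  ]
}}

```text
time: 43.25
tcp_pos: [0.4628, -0.2422, 0.138]
tcp_rot: [-0.505, -3.095, -0.008]
wrist_force: [-0.4, 0.3, 0.0]
width: 0.0392
```

```bash
python3 -c "
from h import *
rep([.4458,-.273,.13])"
```

```text
t 43.25 tcp [ 0.4628 -0.2422  0.138 ] w 39.2 F [-0.4  0.3  0. ] q6 -1.88
 to [0.4458, -0.273, 0.13] shift [  6.3 -34.6   7.9] [ 0.25 -0.38  0.  ]
```

Request:
{"method": "servo_tool", "body": {
  "plan": [
    [0.2,-0.3,0,2,-15,0,0.2],
    [0,0,0,1,-8,0,0.2],
    [0,0,0,0,-3,0,0.2],
    [0,0,0,0,0,0,0.2],
    [0,0,0,0,0,0,0.2],
    [0,0,0,0,0,0,0.2],
    [0,0,0,0,0,0,0.2],
    [0,0,0,0,0,0,0.2]
  ]
}}

```text
time: 44.05
tcp_pos: [0.4485, -0.2657, 0.1346]
tcp_rot: [-0.508, -3.092, -0.008]
wrist_force: [0.4, 0.7, -0.3]
width: 0.0391
```

```bash
python3 -c "
from h import *
rep([.4458,-.273,.085])"
```

```text
t 44.05 tcp [ 0.4485 -0.2657  0.1346] w 39.1 F [ 0.4  0.7 -0.3] q6 -1.93
 to [0.4458, -0.273, 0.085] shift [-0.2 -7.9 49.5] [ 0.21 -0.48  0.  ]
```

Request:
{"method": "servo_tool", "body": {
  "plan": [
    [0.2,-0.5,0,0,-8,5,0.2],
    [0,0,0,0,0,12,0.2],
    [0,0,0,0,0,14,0.2],
    [0,0,0,0,0,10,0.2],
    [0,0,0,0,0,5,0.2],
    [0,0,0,0,0,0,0.2],
    [0,0,0,0,0,0,0.2],
    [0,0,0,0,0,0,0.2]
  ]
}}

```text
time: 44.85
tcp_pos: [0.4455, -0.2737, 0.0842]
tcp_rot: [0.509, 3.1, 0.0]
wrist_force: [-0.6, 0.6, -1.1]
width: 0.0395
```

```bash
python3 -c "
from h import *
rep([.4458,-.273,.06])
c=wrist('w16')
cv2.imwrite('pics/w16c.png',cv2.resize(c['pixels'][120:340,200:440,::-1],None,fx=2.6,fy=2.6))"
```

```text
t 44.85 tcp [ 0.4455 -0.2737  0.0842] w 39.5 F [-0.6  0.6 -1.1] q6 -1.94
 to [0.4458, -0.273, 0.06] shift [-0.1  0.8 24.2] [0.01 0.02 0.  ]
```

View pics/w16c.png

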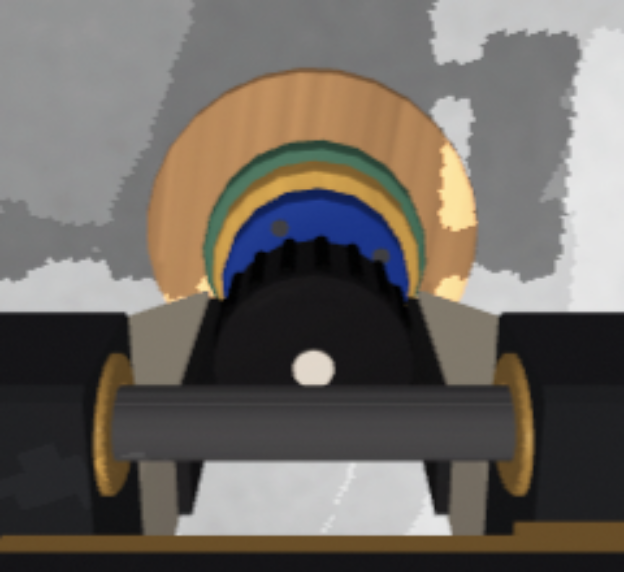

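The nut is held level and centred over the stack. Lowering.

Request:
{"method": "servo_tool", "body": {
  "plan": [
    [0,0,0,0,0.5,4,0.2],
    [0,0,0,0,0,5,0.2],
    [0,0,0,0,0,5,0.2],
    [0,0,0,0,0,4,0.2],
    [0,0,0,0,0,3,0.2],
    [0,0,0,0,0,0,0.2],
    [0,0,0,0,0,0,0.2],
    [0,0,0,0,0,0,0.2]
  ]
}}

```text
time: 45.7
tcp_pos: [0.4462, -0.2735, 0.0621]
tcp_rot: [0.508, 3.098, -0.001]
wrist_force: [-0.5, -0.2, -0.3]
width: 0.039
```

```bash
python3 -c "
from h import *
rep([.4458,-.273,.06])"
```

```text
t 45.7 tcp [ 0.4462 -0.2735  0.0621] w 39.0 F [-0.5 -0.2 -0.3] q6 -1.94
 to [0.4458, -0.273, 0.06] shift [0.5 0.3 2.1] [-0.03  0.12  0.  ]
```

Request:
{"method": "servo_tool", "body": {
  "plan": [
    [0,0,0,0.5,0,1,0.2],
    [0,0,0,0,0,0.5,0.2],
    [0,0,0,0,0,0.5,0.2],
    [0,0,0,0,0,0,0.2],
    [0,0,0,0,0,0,0.2],
    [0,0,0,0,0,0,0.2],
    [0,0,0,0,0,0,0.2],
    [0,0,0,0,0,0,0.2]
  ]
}}

```text
time: 46.5
tcp_pos: [0.446, -0.2736, 0.0605]
tcp_rot: [0.508, 3.097, -0.002]
wrist_force: [0.5, -0.6, -1.1]
width: 0.039
```

```bash
python3 -c "
from h import *
rep([.4458,-.273,.06])"
```

```text
t 46.5 tcp [ 0.446  -0.2736  0.0605] w 39.0 F [ 0.5 -0.6 -1.1] q6 -1.94
 to [0.4458, -0.273, 0.06] shift [0.3 0.5 0.5] [-0.06  0.18  0.  ]
```

Request:
{"method": "servo_tool", "body": {
  "plan": [
    [0,0,0,0,0,0.5,0.2],
    [0,0,0,0,0,0,0.7],
    [0,0,0,0,0,0,0.7],
    [0,0,0,0,0,0,0.7],
    [0,0,0,0,0,0,0.7],
    [0,0,0,0,0,0,0.7],
    [0,0,0,0,0,-8,0.7],
    [0,0,0,0,0,-15,0.7]
  ]
}}

```text
time: 47.3
tcp_pos: [0.445, -0.2728, 0.0826]
tcp_rot: [-0.509, -3.1, -0.001]
wrist_force: [0.4, -0.1, 0.7]
width: 0.064
```

Request:
{"method": "servo_tool", "body": {
  "plan": [
    [0,0,0,0,0,-25,1],
    [0,0,0,0,0,-30,1],
    [0,0,0,0,0,-30,1],
    [0,0,0,0,0,-20,1],
    [0,0,0,0,0,-5,1],
    [0,0,0,0,0,0,1],
    [0,0,0,0,0,0,1],
    [0,0,0,0,0,0,1]
  ]
}}

```text
time: 48.1
tcp_pos: [0.4446, -0.2725, 0.1996]
tcp_rot: [0.508, 3.099, -0.001]
wrist_force: [-0.7, 0.5, 0.5]
width: 0.092
```

```bash
python3 - <<'E'
from h import *
from workcell import arm
rep([.446,-.273,.2])
c=wrist('w17')
s=dict(arm.camera("scene"))
a=cv2.resize(c['pixels'][120:320,200:440,::-1],(480,400),interpolation=cv2.INTER_CUBIC)
b=cv2.resize(s['pixels'][200:290,130:240,::-1],None,fx=4,fy=4,interpolation=cv2.INTER_CUBIC)[:,:310]
b=cv2.copyMakeBorder(b,0,40,0,0,cv2.BORDER_CONSTANT)
cv2.imwrite('pics/f1.png',np.hstack([a,b])); cv2.imwrite('pics/scenef.png',s['pixels'][:,:,::-1])
g=c['pixels'].min(2);m=(g>120).astype(np.uint8)*255;u,v=proj(c,[.4458,-.273,.074]);k=np.zeros_like(m);cv2.circle(k,(int(u),int(v)),10,255,-1);m&=k
M=cv2.moments(m,True);print(u,v,M['m10']/M['m00'],M['m01']/M['m00'],onplane(c,M['m10']/M['m00'],M['m01']/M['m00'],.074))
# nut-top height from wrist range
d=c["range_z"];uu,vv=int(u),int(v)+5
o,r=ray(c,uu,vv);print("top z",[ (o+ray(c,uu+i,vv)[1]*d[vv,uu+i])[2].round(4) for i in (-12,-6,0,6,12)])
E
```

```text
t 48.1 tcp [ 0.4446 -0.2725  0.1996] w 92.0 F [-0.7  0.5  0.5] q6 -1.94
 to [0.446, -0.273, 0.2] shift [-1.5 -0.  -0.4] [-0.02  0.09  0.  ]
319.0510421306595 194.3451771195268 319.3703703703704 194.5 [ 0.44604004 -0.27276217  0.074     ]
top z [np.float64(0.0748), np.float64(0.0755), np.float64(0.0735), np.float64(0.0747), np.float64(0.075)]
```

View pics/f1.png

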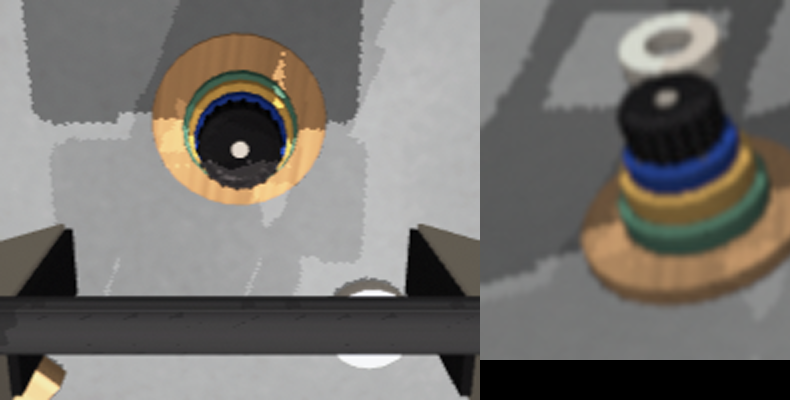

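View pics/scenef.png

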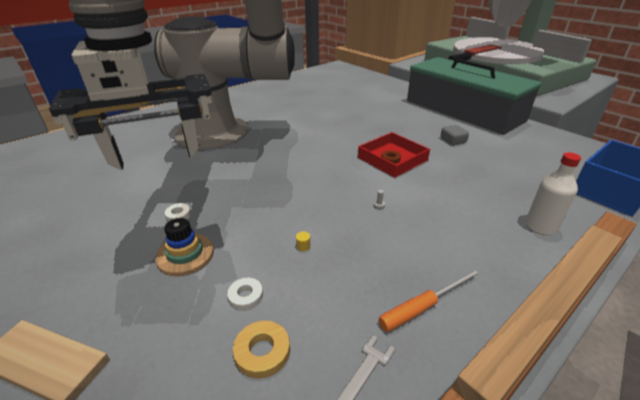

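The scene view shows the stack flat and in order at (182,245), with the nut's white dot on the post axis and its top at about 74–75 mm. The collar is in the tin at (391,156). The bolt (380,199) and grease pot (303,240) are where they started, and the gripper is clear, so I'm handing it in.

```bash
python3 -c "
from workcell import arm
print(arm.sign_off())"
```

```text
the job is handed in; nothing more can be done
None
```

The rusty collar is in the red scrap tin, and the new set is on the post in order: green, brass, blue, then the black nut. I handed the job in at about 48 s of the 128 s allowed; the sign-off gives no verdict.

- **Stack:** Wrist views put each part within about 1 mm of the post's axis. The nut's top reads 73.5–75.5 mm against the expected 74 mm, and the last pictures show every part flat.
- **Collar, bolt and grease pot:** The collar lies flat inside the tin. By eye in the scene camera, the bolt and grease pot are at the same pixels as at the start.
- **Robot:** The gripper is open and clear, about 125 mm above the stack, and wrist-force readings after each move never passed about 4 N.
- **One disagreement:** The nut's outline and its white dot gave positions about 4 mm apart, because the shaded side spoiled the outline. I went by the dot, and once gripped the nut was centred to within about 1.5 mm.

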